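# Clamp a block down and touch it off at three points

### The job

Clamp the steel block with the swing clamp: drop its T-head through the wide window of the rail's slot, slide it along to the middle of the block and give it a quarter turn so that the sprung toe presses on the block's ledge. Then lift the plunger gauge out of its case, put it down on the bench to take it again across its sides, and, without shifting the block, touch it off gently and square-on with the plunger: first near the left end of its long front face (towards the robot, away from the rail; left and right as the robot sees them), then near the right end of that face, then at the middle of its right-hand end face. Leave the gauge standing on the bench clear of the block, and the block clamped.

Things in the scene. Friction and masses are not known exactly. Their poses are not given: they have to be found in the camera images.
- rail: Aluminium clamping rail fixed to the bench, 44 mm wide (x), 260 mm long (y, to the robot's left), 21 mm high; origin: centre of its underside. A T-slot runs along the middle of its top (x = 0): throat 11.5 mm wide, lips 7 mm thick, hollow below 32 mm wide, 10 mm high. The block stands on its -x side, 3 mm off. A flat screwed foot, 14 mm high, sticks out 22 mm at each end.
- rail_window (a point): Centre of the drop-in window near the left (+y) end of the slot, level with the rail's top, 105 mm from the rail's centre. Here the throat is widened to 17 mm across and 36 mm along, so the clamp's T-head passes when it lies along the slot; tapered corners lead into the throat. Axes as the rail's.
- block: Loose machined steel angle block, about 2.4 kg, 70 (x) by 120 (y) mm; origin: centre of its underside; x points to the rail, y along it to the left. Upright part x = -35 to 7 mm, 48 mm high; behind it, next to the rail, the ledge, x = 7 to 35 mm, 28 mm high, rear edge bevelled. The toe belongs on the ledge, at y about 0 (within 25 mm). Must not shift more than 4 mm.
- face_left (a point): First point to touch: on the block's flat front face (x = -35 mm of the block, facing the robot), 40 mm left of its middle and 11 mm above the bench. Anywhere within 15 mm along the face will do. Axes as the block's: touch along +x.
- face_right (a point): Second point to touch: on the same front face, 40 mm right of its middle, 11 mm above the bench; within 15 mm along the face will do. Touch along +x of this point.
- face_end (a point): Third point to touch: middle of the block's right-hand end face (y = -60 mm of the block; 28 mm high at its rear part), 11 mm above the bench; within 20 mm along the face will do. Touch along +y of this point.
- clamp: Loose steel swing clamp, 0.2 kg, upright in its rack (fixed grey block 90 by 56 mm, 26 mm high, pocket 19 mm deep). Origin: on its axis at the underside of the round collar (30 mm wide) that rests on the rack's or rail's top. Toe and bar handle lie along x, the toe to +x. Turned so that the toe points to the block (-x of the rail) it is locked.
- clamp_head (a point): Centre of the clamp's T-head, 26 mm (x) by 12 mm (y) by 6 mm high; its underside is 14.2 mm under the collar, its top 8.2 mm under (1.2 mm under the rail's lips when the collar rests on the rail). The stem above it is 8.5 mm thick.
- toe_nose (a point): Underside of the rounded toe, 35 mm out from the clamp's axis (toe 42 mm long, 14 mm wide). It is 3.5 mm above the collar's underside and slides up on the clamp against a spring (about 3 N to start); swung over the ledge it rides up its bevel by 1 to 3 mm and presses with about 4 N.
- clamp_grip (a point): Centre of the clamp's bar handle, 51 mm above the collar's underside: 44 mm long (along x, as the toe), 12 mm thick (y), 26 mm high. Take it from above across its 12 mm. Below it are 26 mm of thinner spindle (10 mm) down to the toe, with an 18 mm washer 9 mm under the bar.
- gauge_center (a point): Centre of the loose plunger gauge, a steel block 56 (x) by 30 (y) by 38 mm high, 0.3 kg. Its sprung plunger (5 mm thick, 6 mm ball) sticks out 11 mm at +x, 8 mm below this point. In its case it can be taken only by its two ends, fingertips above the plunger; with a finger on its front end it cannot touch the block, so it is then taken across its 30 mm sides.
- gauge_tip (a point): Foremost point of the gauge's plunger, 39 mm ahead of the gauge's centre and 11 mm above its underside; x points out of the gauge.
- plunger (a joint): How far the plunger is pushed in, m: 0 free, 0.006 at its stop. The spring takes 0.5 N to start and 2 N at the stop. A touch should push it in 1 to 5 mm (3 mm is good) for a moment.
- crossing (a point): Free point 0.2 m over the front of the bench, in the middle. Rack and case stand on the right, rail and block on the left; between them stand a micrometer stage 90 mm high and, farther back, a black round vacuum chamber 175 mm high with a port 120 mm high on its front right, under a microscope: lift things 0.15 m and carry them across through this point.
- case: Case of the gauge, fixed: shallow aluminium tray 170 (x) by 90 (y) mm, floor 3 mm thick, rim 10 mm high; origin: centre of its underside. The gauge stands upright on the middle of the floor, its x along the case's, between two rubber cheeks 44 mm long, 18 mm thick, 39.5 mm high that cover its long sides (1.5 mm clear); its ends are open.
Not all that is in view belongs to the job. What is shaped like the clamp but purple is not meant.

How it is judged (in metres and radians):
On the way, in this order (a step that is already met when the one before it is completed fails the run):
1. the clamp stands in the slot beside the middle of the block (within 25 mm), turned crosswise (within 15 degrees), its toe pressing on the block with more than 1 N (x of clamp in the frame of rail between -0.004 and 0.004 m and z of clamp in the frame of rail between 0.018 and 0.025 m and y of clamp in the frame of rail below 0.075 m and y of clamp in the frame of block between -0.025 and 0.025 m and angle between clamp's own z axis and vertical below 0.15 rad and angle between the x axis of clamp and the x axis of rail, either way round below 0.26 rad and contact force between clamp and block above 1 N), for 0.2 s.
2. the gauge has been put down on the bench outside its case, upright, and let go (horizontal distance between gauge_center and case above 0.1 m and height (world z) of gauge_center between 0.017 and 0.021 m and angle between gauge_center's own z axis and vertical below 0.08 rad and contact force between gauge and the fingers below 0.05 N), for 0.1 s.
3. the plunger touches the front face near its left end (22 to 58 mm left of its middle), square-on within 8 degrees, pushed in 1 to 5.5 mm (value of joint plunger between 0.001 and 0.0055 m and contact force between gauge and block above 0.3 N and angle between the x axis of gauge_center and the x axis of block, either way round below 0.14 rad and angle between gauge_center's own z axis and vertical below 0.14 rad and y of gauge_tip in the frame of block between 0.022 and 0.058 m and x of gauge_tip in the frame of block between -0.039 and -0.031 m), for 0.1 s.
4. the plunger touches the front face near its right end in the same way (value of joint plunger between 0.001 and 0.0055 m and contact force between gauge and block above 0.3 N and angle between the x axis of gauge_center and the x axis of block, either way round below 0.14 rad and angle between gauge_center's own z axis and vertical below 0.14 rad and y of gauge_tip in the frame of block between -0.058 and -0.022 m and x of gauge_tip in the frame of block between -0.039 and -0.031 m), for 0.1 s.
5. the plunger touches the right-hand end face within 22 mm of its middle in the same way (value of joint plunger between 0.001 and 0.0055 m and contact force between gauge and block above 0.3 N and angle between the x axis of gauge_center and the y axis of block, either way round below 0.14 rad and angle between gauge_center's own z axis and vertical below 0.14 rad and x of gauge_tip in the frame of block between -0.022 and 0.022 m and y of gauge_tip in the frame of block between -0.064 and -0.056 m), for 0.1 s.
At the end, for the whole second after the job is handed in: The clamp is still locked: in the slot, upright, crosswise within 15 degrees, within 25 mm of the block's middle, toe pressing on the block with more than 1 N. The block is within 4 mm of where it stood. The gauge stands upright on the bench at rest, free of the block, its plunger fully out (all of step 1 and distance of block from where it was at the start of the episode below 0.004 m and angle between gauge_center's own z axis and vertical below 0.08 rad and height (world z) of gauge_center between 0.016 and 0.022 m and contact force between gauge and block below 0.05 N and value of joint plunger below 0.0006 m and linear speed of clamp below 0.02 m/s and velocity of joint plunger below 0.02 m/s); the robot touches nothing.
It fails at once if the block is shifted by more than 4 mm (distance of block from where it was at the start of the episode above 0.004 m).
It fails at once if the gauge is pushed against the block with more than 12 N (contact force between gauge and block above 12 N).
It also fails if it takes over 72 s, if anything falls off the work surface, if the arm or the gripper's body presses on something with over 40 N, if the wrist force passes 120 N, or if a joint passes its speed limit or range.

### The arm

A 7-joint arm with a two-finger parallel gripper is mounted at the origin on a cart in front of the work surface, level with it; the furniture and walls round the work are solid. World frame = base frame: x ahead of the robot, y to its left, z up, the work surface at z = 0. Lengths are in mm, angles in rad, forces in N, time in s.
With the tool pointing down it reaches from about 400 to 850 mm from the base axis. Payload 4.5 kg.
Tool frame: the origin (TCP) lies on the centre line of the jaws, within the pads' length; the fingertips stand 25 mm ahead of it and the grasp point (between the pads) lies 6 mm ahead of it; z points along the fingers, y is the line along which they close (so a half turn about z gives the same grasp; the last joint's range is limited). The gripper opens to 85 mm and grips with 20 to 120 N. Pads are 22 mm wide; open, the fingers measure 114 mm over their backs; the gripper's body (76 mm by 85 mm) begins 54 mm behind the grasp point. The pads swing forward as they close: fully open they stand 13 mm farther back than shut.
Start: joints at [-1.184, 0.689, -0.195, 1.565, 0.157, 0.902, -0.215], TCP at [215.936, 586.535, 256.317] pointing down, gripper open.
Joint ranges: [-3.01, 3.01], [-0.46, 2.08], [-1.47, 1.51], [0.13, 2.56], [-1, 4.14], [0.04, 2.09], [-2.66, 2.66]. Speed limits (rad/s): [2.57, 2.57, 3.14, 3.14, 3.14, 3.14, 3.14].

### API

Orientations are given as a unit quaternion [x, y, z, w].
In Python, from cell import r, cams gives the robot as it stands.
- The arm moves only by the tool jog_arm, never from a script. Its argument "plan" is a list of rows, each an object with "claw": the finger opening in cm, from 0 to 8.54; "xyz": the shift along the tool's x, y, z in cm, a list of three; "angular": the turn, a rotation vector about the tool's x, y, z in rad, a list of three. A call has 1 to 12 rows; each row shifts and turns the commanded pose from where the row before left it, along the tool's axes as they then stand; what a row does not reach is not made up. A row lasts 1/12 s, in which the tool goes at most 41.7 mm and 7.16 degrees, less where a joint would pass 70% of its speed; a pose out of reach is approached as far as the arm can. A call is refused whole if a number of a shift passes 4.17 or a number of a turn 0.125, either way. A call with a gripper value outside its range is refused whole. The fingers move at their own pace and stop on an object; the grip force is fixed at half the most. Time passes only in rows, so rows that do not move let the fingers close. It gives the time, the measured TCP pose, the force, the opening and the grip force at its end, in the units of the state.
- r.sense(): the state, without advancing time (a new reading comes with each control period).
- cams.camera(name): name is "side" or "top"; returns the picture (480x640x3 uint8, red, green, blue); there is no depth.
- cams.calibration(name): a dict with "camera_matrix" (3x3 intrinsics, pixels), "dist_coeffs" ([k1, k2, p1, p2, k3] as OpenCV has them; the pictures are not rectified), "rvec" (rotation vector, rad) and "tvec" (3), from world to camera coordinates, as OpenCV has them. Camera axes: x right, y down, z forward; pixel columns grow to the right and rows downward; lengths in mm; the calibration is good to about 2 mm. A picture is of the moment at which its call begins. calibration takes no time and is no camera call.
- r.sign_off(): hands the job in; it is judged then, once.
The state is a dict: "clock": time; "joint_pos": joint angles; "dq": joint speeds; "joint_torque": joint torques, N m; "tcp_pos": TCP position; "eef_rot": TCP orientation; "ft_force": force on the tool from outside, world axes, zero at the start; "wrist_torque": the same for the moment, N m; "finger_gap": opening from 0.0 (shut) to 1.0 (fully open); "grasp_force": force on a finger pad.
Only numpy, scipy, OpenCV 4.12 (cv2) and the standard library are available. Lean on these libraries where they do the work, as an engineer would, in place of code of your own. Each camera call takes 0.05 s, during which the arm holds its last target. There are 200 camera calls.

## Working session

There is one attempt and no reset: what is moved stays moved. The work goes in short steps, Python scripts to look and compute and a tool call to move; the robot and the scene stay as the last step left them, time stands still between calls to the robot, and variables do not carry over. Pictures are saved under pics/ and viewed, at most 10 in all, crops included, and the job is handed in when it is done.

Besides the shell and the picture viewer there is one more tool, called as name(argument=value, ...) on one line, values as JSON. jog_arm: Moves the arm, as the interface text tells. Its arguments: {"type":"object","properties":{"plan":{"type":"array"}},"required":["plan"]}

```bash
ls; mkdir -p pics
python3 - <<'E'
from cell import r,cams
import cv2
for n in ("side","top"):
    im=cams.camera(n); cv2.imwrite(f"pics/{n}0.png",im[:,:,::-1])
    c=cams.calibration(n); print(n,c)
print(r.sense())
E
```

```text
pics
side {'camera_matrix': array([[551.28880403,   0.        , 331.54777959],
       [  0.        , 551.28880403, 233.54229842],
       [  0.        ,   0.        ,   1.        ]]), 'dist_coeffs': array([-0.13197954,  0.        ,  0.        ,  0.        ,  0.        ]), 'rvec': array([ 2.23006124, -0.07393154,  0.05136765]), 'tvec': array([-520.63979012,  138.48507017, 1300.93141569])}
top {'camera_matrix': array([[554.7098368 ,   0.        , 311.63523978],
       [  0.        , 554.7098368 , 248.61488459],
       [  0.        ,   0.        ,   1.        ]]), 'dist_coeffs': array([0.06116074, 0.        , 0.        , 0.        , 0.        ]), 'rvec': array([ 2.15588531, -2.16413487,  0.14483928]), 'tvec': array([  -6.92399284,  533.36638209, 1561.09682996])}
{'clock': 0.1, 'joint_pos': array([-1.18420705,  0.689913  , -0.19452451,  1.56625114,  0.15732066,
        0.902525  , -0.2151071 ]), 'dq': array([-0.00055216, -0.00167459,  0.00100718, -0.00152522,  0.0013181 ,
       -0.00028119,  0.0011155 ]), 'joint_torque': array([-3.17163162e-03, -5.40602624e+01, -1.27148140e+00, -1.58987457e+01,
        9.36835277e-03,  4.38125266e-03,  2.11656049e-05]), 'tcp_pos': array([215.79970842, 585.97169994, 255.55333597]), 'eef_rot': array([ 1.75438508e-01,  9.84490023e-01, -8.47615709e-04, -7.98068425e-05]), 'ft_force': array([-0.30146747, -0.37685124,  0.30338863]), 'wrist_torque': array([ 0.02893956, -0.00218117,  0.02767211]), 'grasp_force': 0.0, 'finger_gap': 1.0007420486601895}
```

View pics/side0.png

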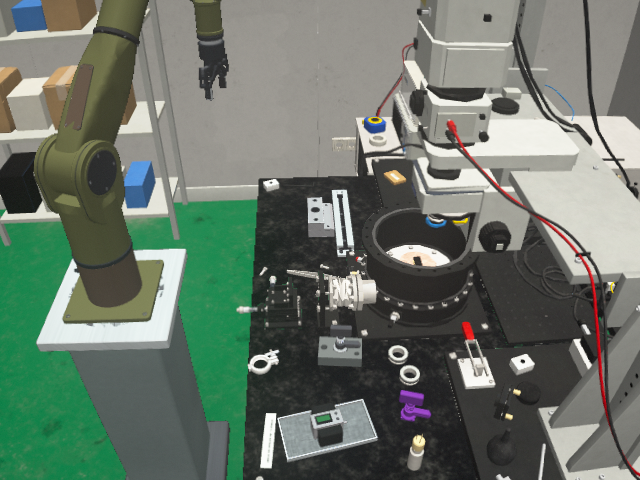

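View pics/top0.png

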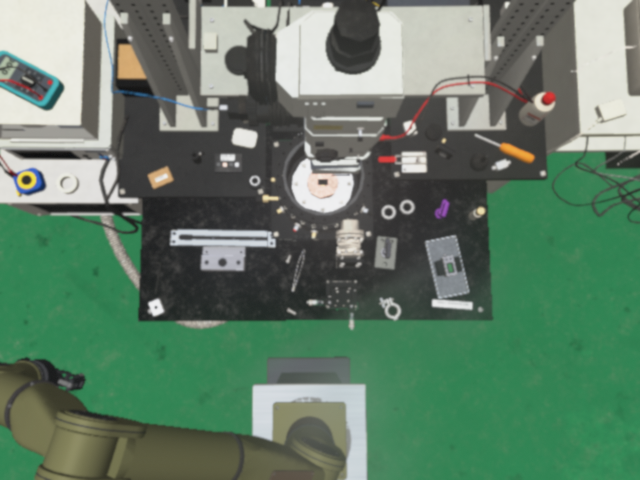

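Side view: the rack with the grey clamp is at (340,350), the purple decoy at (412,407), the case with the gauge at (327,428), and the rail and block at (343,222) and (320,216). In the top view: rail (222,239), block (222,258), rack (386,252), case (447,267).

The two clamp-shaped things are the grey one in its rack at side (340,345) and the purple one at (412,407). The grey one is meant, because it stands upright in the 90x56 grey rack. I'll confirm in crops.

```bash
cat > h.py <<'E'
import cv2,numpy as np
from cell import r,cams
def crop(im,x0,y0,w,h,s):
    o=cv2.resize(im[y0:y0+h,x0:x0+w,::-1],None,fx=s,fy=s,interpolation=cv2.INTER_CUBIC)
    for x in range(-(-x0//10)*10,x0+w,10):
        cv2.line(o,(int((x-x0+.5)*s),0),(int((x-x0+.5)*s),4),(0,255,255),1)
        if x%20==0: cv2.putText(o,str(x),(int((x-x0+.5)*s)-10,14),0,.35,(0,255,255),1)
    for y in range(-(-y0//10)*10,y0+h,10):
        cv2.line(o,(0,int((y-y0+.5)*s)),(4,int((y-y0+.5)*s)),(0,255,255),1)
        if y%20==0: cv2.putText(o,str(y),(5,int((y-y0+.5)*s)+4),0,.35,(0,255,255),1)
    return o
C={n:cams.calibration(n) for n in("side","top")}
def proj(n,P):
    c=C[n]; return cv2.projectPoints(np.array(P,float).reshape(-1,1,3),c["rvec"],c["tvec"],c["camera_matrix"],c["dist_coeffs"])[0][:,0]
def ray(n,u,z):  # pixel -> world point at height z
    c=C[n]; R=cv2.Rodrigues(c["rvec"])[0]; o=-R.T@c["tvec"].ravel()
    p=cv2.undistortPoints(np.array(u,float).reshape(-1,1,2),c["camera_matrix"],c["dist_coeffs"])[:,0]
    d=np.c_[p,np.ones(len(p))]@R
    return o+d*((z-o[2])/d[:,2])[:,None]
E
python3 - <<'E'
from h import *
s=cv2.imread("pics/side0.png")[:,:,::-1]; t=cv2.imread("pics/top0.png")[:,:,::-1]
a=crop(s,295,180,66,86,6); b=crop(s,268,318,140,75,5.6)
A=np.zeros((516,800,3),np.uint8); A[:a.shape[0],:a.shape[1]]=a; c=crop(t,165,222,115,54,3.5); A[:c.shape[0],398:398+c.shape[1]]=c
d=crop(t,370,228,100,72,4);A[200:200+d.shape[0],398:798]=d[:,:400]
cv2.imwrite("pics/c1.png",A)
b=crop(s,272,318,114,150,4);A=np.zeros((600,800,3),np.uint8);A[:,:456]=b
b=crop(s,385,385,50,40,6);A[:240,480:780]=b
cv2.imwrite("pics/c2.png",A)
E
```

```text
(no output)
```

View pics/c1.png

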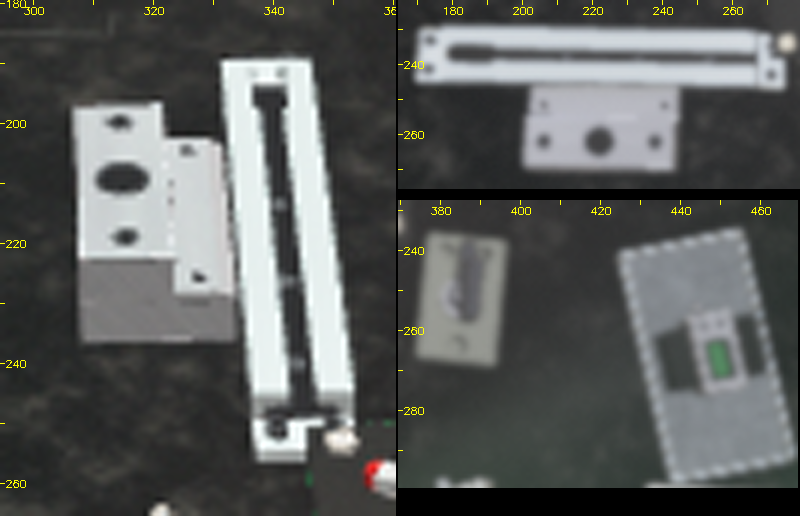

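View pics/c2.png

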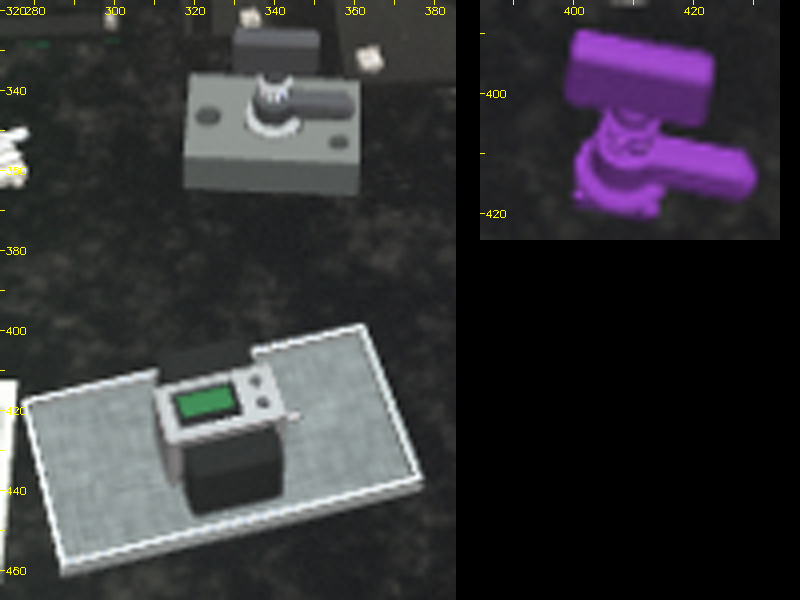

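The crops confirm it: the grey clamp stands in the rack with its toe to +x (collar at side ≈(340,348)), and the purple one lies outside any rack. The gauge's plunger points right and up, to case +x at side (346,421). Now I'll fit poses from the corners I read off.

```bash
cat > fit.py <<'E'
from h import *
from scipy.optimize import least_squares
s1=lambda x,y:("side",x/6+294.5,y/6+179.5); t1=lambda x,y:("top",(x-398)/3.5+164.5,y/3.5+221.5)
s2=lambda x,y:("side",x/4+271.5,y/4+317.5); t2=lambda x,y:("top",(x-398)/4+369.5,(y-200)/4+227.5)
O={"block":([(-35,60,48),(7,60,48),(-35,-60,48),(7,-60,48),(-35,-60,0),(35,-60,0),(7,-60,28),(-35,60,48),(-35,-60,48)],
 [s1(73,107),s1(161,102),s1(78,258),s1(173,258),s1(80,341),s1(236,341),s1(174,294),t1(522,168),t1(675,170)],(600,250,0)),
"rail":([(-22,152,14),(22,152,14),(-22,-130,21),(22,-130,21),(-22,-152,14),(0,123,21),(22,152,14),(22,-130,21),(-22,-130,21),(-22,-152,14),(0,105,21)],
 [s1(221,60),s1(309,59),s1(252,393),s1(354,388),s1(257,460),s1(270,85),t1(418,27),t1(757,32),t1(757,86),t1(785,88),t1(471,53)],(650,250,0)),
"rack":([(-45,28,26),(45,28,26),(45,-28,26),(-45,-28,26),(-45,-28,0),(45,-28,0),(45,28,26),(45,-28,26),(-45,-28,26),(-45,28,26)],
 [s2(192,73),s2(360,80),s2(357,165),s2(184,157),s2(184,188),s2(357,193),t2(428,232),t2(508,242),t2(497,366),t2(416,357)],(600,-200,0)),
"clamp":([(-22,6,90),(22,6,90),(-22,-6,64),(22,-6,64),(0,-15,26),],[s2(236,30),s2(320,31),s2(234,68),s2(320,72),s2(272,138)],(600,-200,0)),
"case":([(-85,45,10),(85,45,10),(85,-45,10),(-85,-45,10),(85,45,10),(85,-45,10),(-85,-45,10),(-85,45,10)],
 [s2(22,402),s2(362,326),s2(422,482),s2(62,567),t2(617,252),t2(742,229),t2(797,460),t2(672,482)],(600,-400,.2)),
"gauge":([(-28,15,41),(28,15,41),(28,-15,41),(-28,-15,41),(39,0,14),(28,15,41),(28,-15,41),(-28,-15,41),(-28,15,41)],
 [s2(153,390),s2(262,362),s2(287,412),s2(172,445),s2(299,416),t2(688,318),t2(730,308),t2(748,387),t2(705,393)],(600,-400,.2))}
def fit(m,px,p0):
    m=np.array(m,float)
    def f(p):
        c,s=np.cos(p[2]),np.sin(p[2]); W=np.c_[p[0]+c*m[:,0]-s*m[:,1],p[1]+s*m[:,0]+c*m[:,1],m[:,2]]
        return np.concatenate([proj(q[0],w)[0]-q[1:] for w,q in zip(W,px)])
    r_=least_squares(f,p0,x_scale=(100,100,.3),loss="soft_l1"); return r_.x,f(r_.x).reshape(-1,2)
if __name__=="__main__":
    for k,v in O.items():
        x,e=fit(*v); print(k,x.round(3)); print(e.round(1).tolist())
    print("shift per side px mm",ray("side",[(320,216),(321,216),(320,217)],30).round(1).tolist())
E
python3 fit.py
```

```text
block [ 5.07230e+02  2.43924e+02 -1.70000e-02]
[[-0.1, -0.4], [0.2, 0.1], [-0.1, -0.0], [0.1, -0.4], [-0.1, 0.5], [-0.0, -0.1], [-0.1, -0.3], [0.8, -0.0], [-0.2, -0.1]]
rail [ 5.68381e+02  2.48798e+02 -2.40000e-02]
[[-0.0, -2.1], [0.0, -2.2], [0.1, 0.1], [0.2, 0.6], [-0.3, -3.5], [-0.2, -3.0], [0.5, 0.0], [0.7, 0.2], [0.2, -0.2], [-0.0, -0.3], [0.8, 0.1]]
rack [ 5.22997e+02 -2.22953e+02 -1.18000e-01]
[[-0.4, 0.0], [-0.0, 0.0], [0.6, -0.6], [-0.1, -0.4], [-0.0, -0.1], [-0.0, 0.4], [0.6, 0.3], [-0.1, 0.0], [-0.3, -0.2], [0.6, -0.2]]
clamp [ 5.23989e+02 -2.22172e+02 -1.41000e-01]
[[-0.3, -2.3], [0.5, -1.3], [-0.3, 1.3], [-0.2, 1.6], [0.3, 0.0]]
case [ 4.83227e+02 -4.03371e+02  1.95000e-01]
[[-0.3, -0.8], [0.6, -0.8], [0.4, -0.6], [-0.4, -0.3], [1.6, 0.4], [0.5, 0.1], [0.5, -0.4], [1.1, 0.2]]
gauge [ 4.83092e+02 -4.02687e+02  2.24000e-01]
[[-0.4, -0.3], [1.5, -0.6], [0.2, 0.2], [-0.8, -0.4], [-0.0, -0.7], [0.4, -0.0], [0.2, 0.1], [0.8, -0.5], [1.3, 0.4]]
shift per side px mm [[507.1, 236.3, 30.0], [509.8, 236.2, 30.0], [506.9, 231.7, 30.0]]
```

jog_arm(plan=[{"claw":5,"xyz":[-2.4,-2.59,0],"angular":[0,0,0]},{"claw":5,"xyz":[-2.4,-2.59,0],"angular":[0,0,0]},{"claw":5,"xyz":[-2.4,-2.59,0],"angular":[0,0,0]},{"claw":5,"xyz":[-2.4,-2.59,0],"angular":[0,0,0]},{"claw":5,"xyz":[-2.4,-2.59,0],"angular":[0,0,0]},{"claw":5,"xyz":[-2.4,-2.59,0],"angular":[0,0,0]},{"claw":5,"xyz":[-2.4,-2.59,0],"angular":[0,0,0]},{"claw":5,"xyz":[-2.4,-2.59,0],"angular":[0,0,0]},{"claw":5,"xyz":[-2.4,-2.59,0],"angular":[0,0,0]},{"claw":5,"xyz":[-2.4,-2.59,0],"angular":[0,0,0]},{"claw":5,"xyz":[-2.4,-2.59,0],"angular":[0,0,0]},{"claw":5,"xyz":[-2.4,-2.59,0],"angular":[0,0,0]}])

```text
clock: 1.1
tcp_pos: [379.0, 193.7, 256.2]
eef_rot: [0.175, 0.985, -0.0, -0.0]
ft_force: [-0.2, 0.4, -0.3]
finger_gap: 0.585
grasp_force: 0.0
```

jog_arm(plan=[{"claw":5,"xyz":[-2.4,-2.59,0],"angular":[0,0,0]},{"claw":5,"xyz":[-2.4,-2.59,0],"angular":[0,0,0]},{"claw":5,"xyz":[-2.4,-2.59,0],"angular":[0,0,0]},{"claw":5,"xyz":[-2.4,-2.59,0],"angular":[0,0,0]},{"claw":5,"xyz":[-2.4,-2.59,0],"angular":[0,0,0]},{"claw":5,"xyz":[-2.4,-2.59,0],"angular":[0,0,0]},{"claw":5,"xyz":[-2.27,-3.12,0],"angular":[0,0,0]},{"claw":5,"xyz":[-2.27,-3.12,0],"angular":[0,0,0]},{"claw":5,"xyz":[-2.27,-3.12,0],"angular":[0,0,0]},{"claw":5,"xyz":[-2.27,-3.12,0],"angular":[0,0,0]},{"claw":5,"xyz":[-2.27,-3.12,0],"angular":[0,0,0]},{"claw":5,"xyz":[-2.27,-3.12,0],"angular":[0,0,0]}])

```text
clock: 2.1
tcp_pos: [523.2, -225.0, 256.0]
eef_rot: [0.176, 0.984, 0.0, -0.0]
ft_force: [0.6, 0.4, -0.3]
finger_gap: 0.582
grasp_force: 0.0
```

jog_arm(plan=[{"claw":5,"xyz":[0,0,0.25],"angular":[0,0,0.1214]},{"claw":5,"xyz":[0,0,0.25],"angular":[0,0,0.1214]},{"claw":5,"xyz":[0,0,0.25],"angular":[0,0,0.1214]},{"claw":5,"xyz":[0,0,0.25],"angular":[0,0,0.1214]},{"claw":5,"xyz":[0,0,0.25],"angular":[0,0,0.1214]},{"claw":5,"xyz":[0,0,0.25],"angular":[0,0,0.1214]},{"claw":5,"xyz":[0,0,0.25],"angular":[0,0,0.1214]},{"claw":5,"xyz":[0,0,0.25],"angular":[0,0,0.1214]},{"claw":5,"xyz":[0,0,0.25],"angular":[0,0,0.1214]},{"claw":5,"xyz":[0,0,0.25],"angular":[0,0,0.1214]},{"claw":5,"xyz":[0,0,0.25],"angular":[0,0,0.1214]},{"claw":5,"xyz":[0,0,0.25],"angular":[0,0,0.1214]}])

```text
clock: 3.1
tcp_pos: [523.1, -222.8, 225.8]
eef_rot: [0.788, 0.616, -0.0, -0.0]
ft_force: [-0.0, 0.4, 0.0]
finger_gap: 0.587
grasp_force: 0.0
```

jog_arm(plan=[{"claw":5,"xyz":[0,0,0.25],"angular":[0,0,0.1214]},{"claw":5,"xyz":[0,0,0.25],"angular":[0,0,0.1214]},{"claw":5,"xyz":[0,0,0.25],"angular":[0,0,0.1214]},{"claw":5,"xyz":[0,0,0.25],"angular":[0,0,0.1214]},{"claw":5,"xyz":[0,0,0.25],"angular":[0,0,0.1214]},{"claw":5,"xyz":[0,0,0.25],"angular":[0,0,0.1214]},{"claw":5,"xyz":[0,0,0.25],"angular":[0,0,0.1214]},{"claw":5,"xyz":[0,0,0.25],"angular":[0,0,0.1214]},{"claw":5,"xyz":[0,0,0.25],"angular":[0,0,0.1214]},{"claw":5,"xyz":[0,0,0.25],"angular":[0,0,0.1214]},{"claw":5,"xyz":[0,0,0.25],"angular":[0,0,0.1214]},{"claw":5,"xyz":[0,0,0.25],"angular":[0,0,0.1214]}])

```text
clock: 4.1
tcp_pos: [523.3, -222.6, 195.8]
eef_rot: [0.998, -0.065, -0.0, -0.0]
ft_force: [0.2, -0.6, -0.3]
finger_gap: 0.586
grasp_force: 0.0
```

jog_arm(plan=[{"claw":5,"xyz":[0,0,2.2],"angular":[0,0,0]},{"claw":4,"xyz":[0,0,2.2],"angular":[0,0,0]},{"claw":3,"xyz":[0,0,2.2],"angular":[0,0,0]},{"claw":3,"xyz":[0,0,2.2],"angular":[0,0,0]},{"claw":2.6,"xyz":[0,0,1.2],"angular":[0,0,0]},{"claw":2.6,"xyz":[0,0,1.2],"angular":[0,0,0]},{"claw":2.6,"xyz":[0,0,0],"angular":[0,0,0]}])

```text
clock: 4.68
tcp_pos: [522.4, -222.3, 82.4]
eef_rot: [0.998, -0.062, -0.001, -0.001]
ft_force: [0.5, 0.3, -0.3]
finger_gap: 0.305
grasp_force: 0.0
```

Run:
```python
from h import *
a=cams.camera("side"); b=cams.camera("top")
A=np.zeros((600,800,3),np.uint8); c=crop(a,300,290,70,85,7); A[:595,:490]=c; d=crop(b,365,225,50,50,6);A[:300,495:795]=d
cv2.imwrite("pics/g1.png",A); print(r.sense()["tcp_pos"])
```

```text
[ 523.53900061 -223.16859619   84.49322632]
```

View pics/g1.png

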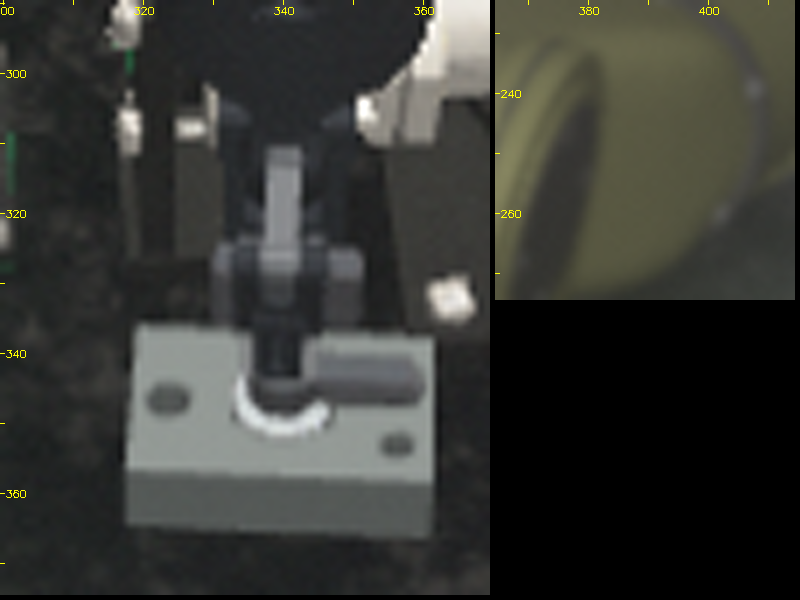

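The jaws straddle the bar: finger centre at side column ~340, bar ends at 330 and 351. Closing.

jog_arm(plan=[{"claw":0.6,"xyz":[0,0,0],"angular":[0,0,0]},{"claw":0.6,"xyz":[0,0,0],"angular":[0,0,0]},{"claw":0.6,"xyz":[0,0,0],"angular":[0,0,0]},{"claw":0.6,"xyz":[0,0,0],"angular":[0,0,0]},{"claw":0.6,"xyz":[0,0,0],"angular":[0,0,0]},{"claw":0.6,"xyz":[0,0,0],"angular":[0,0,0]}])

```text
clock: 5.28
tcp_pos: [524.1, -223.4, 85.3]
eef_rot: [0.998, -0.062, 0.001, 0.0]
ft_force: [-0.1, 0.6, 7.2]
finger_gap: 0.128
grasp_force: 60.1
```

Run:
```python
from cell import r
s=r.sense();print({k:np.round(v,3) if 0 else v for k,v in s.items() if k in("tcp_pos","eef_rot","ft_force","wrist_torque","finger_gap","grasp_force","joint_pos")})
```

```text
{'joint_pos': array([ 0.10350527,  0.9151394 ,  0.38642924,  1.87603562, -0.69393193,
        0.48574434, -0.71540008]), 'tcp_pos': array([ 524.06237719, -223.4281138 ,   85.32055931]), 'eef_rot': array([ 9.98049717e-01, -6.24149133e-02,  1.00213016e-03,  3.71075455e-04]), 'ft_force': array([-0.10613501,  0.61956117,  7.2353939 ]), 'wrist_torque': array([0.00260593, 0.07250579, 0.04518954]), 'grasp_force': 60.10671257972717, 'finger_gap': 0.12835347991602458}
```

jog_arm(plan=[{"claw":0.6,"xyz":[0,0,-2],"angular":[0,0,0]},{"claw":0.6,"xyz":[0,0,-3.2],"angular":[0,0,0]},{"claw":0.6,"xyz":[0,0,-3.2],"angular":[0,0,0]},{"claw":0.6,"xyz":[0,0,-3.2],"angular":[0,0,0]},{"claw":0.6,"xyz":[0,0,-3.4],"angular":[0,0,0]},{"claw":0.6,"xyz":[-1.45,-3.03,0],"angular":[0,0,0]},{"claw":0.6,"xyz":[-1.45,-3.03,0],"angular":[0,0,0]},{"claw":0.6,"xyz":[-1.45,-3.03,0],"angular":[0,0,0]},{"claw":0.6,"xyz":[-1.45,-3.03,0],"angular":[0,0,0]},{"claw":0.6,"xyz":[-1.45,-3.03,0],"angular":[0,0,0]},{"claw":0.6,"xyz":[-1.45,-3.03,0],"angular":[0,0,0]},{"claw":0.6,"xyz":[-1.45,-3.03,0],"angular":[0,0,0]}])

```text
clock: 6.28
tcp_pos: [447.9, 1.8, 234.3]
eef_rot: [0.998, -0.062, -0.0, -0.0]
ft_force: [-0.2, 0.9, -2.6]
finger_gap: 0.13
grasp_force: 59.0
```

jog_arm(plan=[{"claw":0.6,"xyz":[0.68,-3.33,0],"angular":[0,0,0]},{"claw":0.6,"xyz":[0.68,-3.33,0],"angular":[0,0,0]},{"claw":0.6,"xyz":[0.68,-3.33,0],"angular":[0,0,0]},{"claw":0.6,"xyz":[0.68,-3.33,0],"angular":[0,0,0]},{"claw":0.6,"xyz":[0.68,-3.33,0],"angular":[0,0,0]},{"claw":0.6,"xyz":[0.68,-3.33,0],"angular":[0,0,0]},{"claw":0.6,"xyz":[0.68,-3.33,0],"angular":[0,0,0]},{"claw":0.6,"xyz":[0.68,-3.33,0],"angular":[0,0,0]},{"claw":0.6,"xyz":[0.68,-3.33,0],"angular":[0,0,0]},{"claw":0.6,"xyz":[0.68,-3.33,0],"angular":[0,0,0]},{"claw":0.6,"xyz":[0.68,-3.33,0],"angular":[0,0,0]},{"claw":0.6,"xyz":[0,0,0.5],"angular":[0,0,-0.1]}])

```text
clock: 7.28
tcp_pos: [568.8, 364.3, 228.4]
eef_rot: [1.0, -0.007, 0.001, -0.003]
ft_force: [-0.1, 1.9, -2.4]
finger_gap: 0.13
grasp_force: 59.1
```

jog_arm(plan=[{"claw":0.6,"xyz":[0,0,0.7],"angular":[0,0,-0.1213]},{"claw":0.6,"xyz":[0,0,0.7],"angular":[0,0,-0.1213]},{"claw":0.6,"xyz":[0,0,0.7],"angular":[0,0,-0.1213]},{"claw":0.6,"xyz":[0,0,0.7],"angular":[0,0,-0.1213]},{"claw":0.6,"xyz":[0,0,0.7],"angular":[0,0,-0.1213]},{"claw":0.6,"xyz":[0,0,0.7],"angular":[0,0,-0.1213]},{"claw":0.6,"xyz":[0,0,0.7],"angular":[0,0,-0.1213]},{"claw":0.6,"xyz":[0,0,0.7],"angular":[0,0,-0.1213]},{"claw":0.6,"xyz":[0,0,0.7],"angular":[0,0,-0.1213]},{"claw":0.6,"xyz":[0,0,0.7],"angular":[0,0,-0.1213]},{"claw":0.6,"xyz":[0,0,0.7],"angular":[0,0,-0.1213]},{"claw":0.6,"xyz":[0,0,0.7],"angular":[0,0,-0.1213]}])

```text
clock: 8.28
tcp_pos: [568.2, 354.0, 144.5]
eef_rot: [0.753, 0.658, -0.001, -0.0]
ft_force: [0.4, 0.9, -1.9]
finger_gap: 0.129
grasp_force: 59.0
```

jog_arm(plan=[{"claw":0.6,"xyz":[0,0,1],"angular":[0,0,-0.1213]},{"claw":0.6,"xyz":[0,0,0],"angular":[0,0,0]}])

```text
clock: 8.45
tcp_pos: [567.2, 353.3, 133.1]
eef_rot: [0.713, 0.701, -0.002, -0.001]
ft_force: [-0.9, 0.2, -2.9]
finger_gap: 0.132
grasp_force: 59.0
```

Run:
```python
from h import *
a=cams.camera("side"); cv2.imwrite("pics/w_raw.png",a[:,:,::-1])
A=np.zeros((600,800,3),np.uint8); c=crop(a,295,160,80,60,10); A[:600,:800]=c
cv2.imwrite("pics/w1.png",A); s=r.sense();print(s["tcp_pos"],s["eef_rot"])
```

```text
[567.66598    353.55765876 134.0367289 ] [ 0.71457753  0.6995539  -0.00165499 -0.00074408]
```

View pics/w1.png

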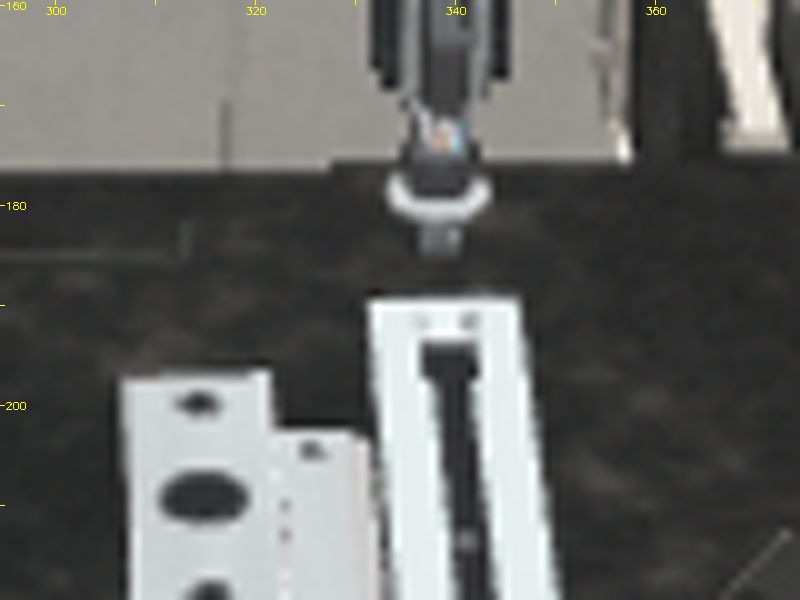

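Run:
```python
from h import *
s=r.sense();p=s["tcp_pos"];print(p)
z=p[2]-59.3
print("head front-low",proj("side",[(p[0],p[1]-13,z-14.2)]),"meas 338.5,184.7")
print("collar l/r",proj("side",[(p[0]-15,p[1],z),(p[0]+15,p[1],z),(p[0],p[1]-15,z)]),"meas 333.4 / 343.5 ; low row 181.2")
# rail slot lines at z=21 in crop w1: throat left/right edges at rows
c=lambda x,y:(x/10+294.5,y/10+159.5)
# rail outer edges top z=21: left & right at crop y=400,560
for y,l,tl,tr,rr in((360,373,421,478,527),(420,379,438,477,536),(560,392,452,492,553)):
    print(y,ray("side",[c(l,y),c(tl,y),c(tr,y),c(rr,y)],21)[:,:2].round(1).tolist())
print("rail top end",ray("side",[c(445,300)],21),"wall bottom row", ray("side",[c(450,345)],14))
for n in(352,356,360): print(n,proj("side",[(570,n+18,21),(570,n+18,14),(570,n-18,21),(570,n+25,21),(570,n+47,14)])[:,1].round(1))
print([proj("side",[(x,364,21)]) .round(1).tolist() for x in (561.5,570,578.5)])
```

```text
[567.66598    353.55765876 134.0367289 ]
head front-low [[339.21196983 185.12886094]] meas 338.5,184.7
collar l/r [[333.68364621 178.61463012]
 [344.17017734 178.31476535]
 [339.36692023 181.28527061]] meas 333.4 / 343.5 ; low row 181.2
360 [[547.5, 347.6], [561.4, 346.9], [577.9, 346.0], [592.1, 345.2]]
420 [[547.0, 317.0], [563.8, 316.0], [574.9, 315.4], [591.7, 314.5]]
560 [[545.6, 248.9], [562.1, 248.0], [573.1, 247.3], [589.9, 246.4]]
rail top end [[570.91681728 378.07112663  21.        ]] wall bottom row [[571.41412073 364.66952948  14.        ]]
352 [191.  193.  197.9 189.7 187.6]
356 [190.3 192.3 197.1 189.  186.9]
360 [189.5 191.5 196.3 188.2 186.2]
[[[336.2, 192.2]], [[339.1, 192.1]], [[342.0, 192.1]]]
```

Run:
```python
from fit import *
f=lambda q,z: ray(q[0],[q[1:]],z)[0].round(1).tolist()
print("top: footL",f(t1(416,55),14),"winL",f(t1(446,53),21),"winR",f(t1(495,53),21),"bodyR",f(t1(757,60),21),"footR",f(t1(785,70),14))
print("side: footL",f(s1(265,60),14),"holes",f(s1(265,72),14),"footRbot",f(s1(280,460),0),"bodyR top",f(s1(270,392),21),f(s1(340,388),21),"bodyR bot at foot",f(s1(270,405),14))
print("top block L/R front",f(t1(522,168),48),f(t1(675,170),48),"ledge",f(t1(532,86),25),f(t1(680,86),25))
```

```text
top: footL [570.5, 402.7, 14.0] winL [571.1, 376.4, 21.0] winR [571.0, 336.3, 21.0] bodyR [564.5, 120.1, 21.0] footR [557.1, 97.3, 14.0]
side: footL [570.9, 388.8, 14.0] holes [570.1, 378.0, 14.0] footRbot [553.9, 99.5, 0.0] bodyR top [550.9, 120.0, 21.0] [581.1, 120.9, 21.0] bodyR bot at foot [551.0, 119.7, 14.0]
top block L/R front [473.1, 306.9, 48.0] [471.0, 183.8, 48.0] ledge [542.9, 304.6, 25.0] [542.5, 183.1, 25.0]
```

jog_arm(plan=[{"claw":0.6,"xyz":[0.1,0.3,0.8],"angular":[0,0,0]},{"claw":0.6,"xyz":[0,0,1.5],"angular":[0,0,0]},{"claw":0.6,"xyz":[0,0,1.3],"angular":[0,0,0]},{"claw":0.6,"xyz":[0,0,0.2],"angular":[0,0,0]},{"claw":0.6,"xyz":[0,0,0.2],"angular":[0,0,0]},{"claw":0.6,"xyz":[0,0,0.2],"angular":[0,0,0]},{"claw":0.6,"xyz":[0,0,0],"angular":[0,0,0]}])

```text
clock: 9.08
tcp_pos: [572.1, 355.4, 93.4]
eef_rot: [0.714, 0.7, 0.0, 0.0]
ft_force: [-0.7, -0.2, -2.1]
finger_gap: 0.132
grasp_force: 59.1
```

jog_arm(plan=[{"claw":0.6,"xyz":[0,0,0.2],"angular":[0,0,0]},{"claw":0.6,"xyz":[0,0,0.2],"angular":[0,0,0]},{"claw":0.6,"xyz":[0,0,0.1],"angular":[0,0,0]},{"claw":0.6,"xyz":[0,0,0],"angular":[0,0,0]}])

```text
clock: 9.42
tcp_pos: [571.8, 355.2, 88.2]
eef_rot: [0.714, 0.7, -0.0, -0.0]
ft_force: [1.0, -1.1, -1.7]
finger_gap: 0.129
grasp_force: 59.1
```

jog_arm(plan=[{"claw":0.6,"xyz":[0,0,0.2],"angular":[0,0,0]},{"claw":0.6,"xyz":[0,0,0.2],"angular":[0,0,0]},{"claw":0.6,"xyz":[0,0,0.2],"angular":[0,0,0]},{"claw":0.6,"xyz":[0,0,0.1],"angular":[0,0,0]},{"claw":0.6,"xyz":[0,0,0],"angular":[0,0,0]}])

```text
clock: 9.83
tcp_pos: [571.7, 355.1, 80.9]
eef_rot: [0.714, 0.7, -0.0, -0.0]
ft_force: [0.2, -0.8, -2.1]
finger_gap: 0.133
grasp_force: 59.1
```

Run:
```python
from cell import r
s=r.sense();print(s["tcp_pos"],s["ft_force"],s["wrist_torque"],s["joint_pos"])
```

```text
[571.66581834 355.10216131  80.85664573] [ 0.17492746 -0.79512551 -2.07131694] [-0.00430615  0.07378354 -0.00339615] [-0.71649964  0.98154112  0.18125529  1.53389751 -0.2504955   0.64971109
 -0.43260387]
```

jog_arm(plan=[{"claw":0.6,"xyz":[0,-0.05,0.04],"angular":[0,0,0]},{"claw":0.6,"xyz":[-0.4,0,0],"angular":[0,0,0]},{"claw":0.6,"xyz":[-0.5,0,0],"angular":[0,0,0]},{"claw":0.6,"xyz":[-0.5,0,0],"angular":[0,0,0]},{"claw":0.6,"xyz":[-0.5,0,0],"angular":[0,0,0]},{"claw":0.6,"xyz":[-0.5,0,0],"angular":[0,0,0]},{"claw":0.6,"xyz":[0,0,0],"angular":[0,0,0]}])

```text
clock: 10.42
tcp_pos: [571.3, 328.9, 81.0]
eef_rot: [0.714, 0.7, -0.001, 0.001]
ft_force: [0.8, -0.3, -2.3]
finger_gap: 0.132
grasp_force: 59.1
```

jog_arm(plan=[{"claw":0.6,"xyz":[-0.8,0,0],"angular":[0,0,0]},{"claw":0.6,"xyz":[-0.8,0,0],"angular":[0,0,0]},{"claw":0.6,"xyz":[-0.8,0,0],"angular":[0,0,0]},{"claw":0.6,"xyz":[-0.8,0,0],"angular":[0,0,0]},{"claw":0.6,"xyz":[-0.8,0,0],"angular":[0,0,0]},{"claw":0.6,"xyz":[0,0,0],"angular":[0,0,0]}])

```text
clock: 10.92
tcp_pos: [570.6, 287.8, 81.0]
eef_rot: [0.715, 0.699, -0.001, 0.001]
ft_force: [0.5, -0.5, -1.9]
finger_gap: 0.125
grasp_force: 59.1
```

Run:
```python
from cell import r
s=r.sense();print(s["tcp_pos"],s["ft_force"],s["wrist_torque"],s["eef_rot"])
```

```text
[570.58478141 287.79950309  80.95260229] [ 0.54973959 -0.46956707 -1.92713184] [-0.06387702 -0.01291071  0.02027358] [ 0.71476208  0.69936658 -0.00097748  0.00077565]
```

jog_arm(plan=[{"claw":0.6,"xyz":[-0.75,0,0],"angular":[0,0,0]},{"claw":0.6,"xyz":[-0.75,0,0],"angular":[0,0,0]},{"claw":0.6,"xyz":[-0.75,0,0],"angular":[0,0,0]},{"claw":0.6,"xyz":[-0.75,0,0],"angular":[0,0,0]},{"claw":0.6,"xyz":[-0.75,0,0],"angular":[0,0,0]},{"claw":0.6,"xyz":[-0.75,0,0],"angular":[0,0,0]},{"claw":0.6,"xyz":[0,0,0],"angular":[0,0,0]},{"claw":0.6,"xyz":[0,0,0],"angular":[0,0,-0.1]},{"claw":0.6,"xyz":[0,0,0],"angular":[0,0,-0.1]},{"claw":0.6,"xyz":[0,0,0],"angular":[0,0,-0.1]},{"claw":0.6,"xyz":[0,0,0],"angular":[0,0,-0.1]},{"claw":0.6,"xyz":[0,0,0],"angular":[0,0,0]}])

```text
clock: 11.92
tcp_pos: [569.5, 246.4, 81.0]
eef_rot: [0.559, 0.829, 0.0, -0.0]
ft_force: [1.1, 0.1, -1.3]
finger_gap: 0.128
grasp_force: 59.1
```

Run:
```python
from cell import r
s=r.sense();print(s["tcp_pos"],s["ft_force"],s["wrist_torque"],s["eef_rot"])
```

```text
[569.49587063 246.3855055   80.97140905] [ 1.08688192  0.13783114 -1.29236616] [ 0.00547471 -0.02347414  0.01483714] [ 5.59314236e-01  8.28955621e-01  3.54434231e-04 -1.95439720e-04]
```

jog_arm(plan=[{"claw":0.6,"xyz":[0,0,0],"angular":[0,0,-0.097]},{"claw":0.6,"xyz":[0,0,0],"angular":[0,0,-0.097]},{"claw":0.6,"xyz":[0,0,0],"angular":[0,0,-0.097]},{"claw":0.6,"xyz":[0,0,0],"angular":[0,0,-0.097]},{"claw":0.6,"xyz":[0,0,0],"angular":[0,0,-0.097]},{"claw":0.6,"xyz":[0,0,0],"angular":[0,0,-0.097]},{"claw":0.6,"xyz":[0,0,0],"angular":[0,0,0]}])

```text
clock: 12.5
tcp_pos: [569.9, 246.4, 81.3]
eef_rot: [0.299, 0.954, 0.0, 0.0]
ft_force: [-0.4, -1.6, 2.0]
finger_gap: 0.131
grasp_force: 59.5
```

jog_arm(plan=[{"claw":0.6,"xyz":[0,0,0],"angular":[0,0,-0.097]},{"claw":0.6,"xyz":[0,0,0],"angular":[0,0,-0.097]},{"claw":0.6,"xyz":[0,0,0],"angular":[0,0,-0.097]},{"claw":0.6,"xyz":[0,0,0],"angular":[0,0,-0.097]},{"claw":0.6,"xyz":[0,0,0],"angular":[0,0,-0.097]},{"claw":0.6,"xyz":[0,0,0],"angular":[0,0,-0.097]},{"claw":0.6,"xyz":[0,0,0],"angular":[0,0,0]},{"claw":0.6,"xyz":[0,0,0],"angular":[0,0,0]},{"claw":0.6,"xyz":[0,0,0],"angular":[0,0,0]},{"claw":0.6,"xyz":[0,0,0],"angular":[0,0,0]}])

```text
clock: 13.33
tcp_pos: [569.7, 246.7, 81.3]
eef_rot: [0.014, 1.0, 0.0, 0.001]
ft_force: [0.6, 0.9, 2.8]
finger_gap: 0.13
grasp_force: 59.8
```

Run:
```python
from cell import r
s=r.sense();print(s["tcp_pos"],s["ft_force"],s["wrist_torque"],s["eef_rot"],s["joint_pos"])
```

```text
[569.73085975 246.74742217  81.27483255] [0.57643456 0.93669552 2.84131709] [ 0.38270693  0.07575911 -0.05963666] [1.41032608e-02 9.99900341e-01 3.70491952e-04 5.18779204e-04] [-0.34863735  0.92486964 -0.24324685  1.6962382   0.36754046  0.56437507
  0.73139192]
```

jog_arm(plan=[{"claw":2.4,"xyz":[0,0,0],"angular":[0,0,0]},{"claw":3.5,"xyz":[0,0,0],"angular":[0,0,0]},{"claw":4,"xyz":[0,0,0],"angular":[0,0,0]},{"claw":4,"xyz":[0,0,0],"angular":[0,0,0]},{"claw":4,"xyz":[0,0,-1.5],"angular":[0,0,0]},{"claw":4,"xyz":[0,0,-2.5],"angular":[0,0,0]},{"claw":4,"xyz":[0,0,-4],"angular":[0,0,0]},{"claw":4,"xyz":[0,0,-4],"angular":[0,0,0]},{"claw":4,"xyz":[0,0,-4],"angular":[0,0,0]}])

```text
clock: 14.08
tcp_pos: [568.8, 245.7, 242.1]
eef_rot: [0.013, 1.0, -0.0, -0.001]
ft_force: [0.8, 0.2, 0.9]
finger_gap: 0.467
grasp_force: 0.0
```

jog_arm(plan=[{"claw":8.5,"xyz":[1.35,-3.12,0],"angular":[0,0,0]},{"claw":8.5,"xyz":[1.35,-3.12,0],"angular":[0,0,0]},{"claw":8.5,"xyz":[1.35,-3.12,0],"angular":[0,0,0]},{"claw":8.5,"xyz":[1.35,-3.12,0],"angular":[0,0,0]},{"claw":8.5,"xyz":[1.35,-3.12,0],"angular":[0,0,0]},{"claw":8.5,"xyz":[1.35,-3.12,0],"angular":[0,0,0]},{"claw":8.5,"xyz":[1.35,-3.12,0],"angular":[0,0,0]},{"claw":8.5,"xyz":[1.35,-3.12,0],"angular":[0,0,0]}])

```text
clock: 14.75
tcp_pos: [453.9, -2.1, 240.9]
eef_rot: [0.013, 1.0, -0.0, -0.0]
ft_force: [1.2, -0.3, 0.1]
finger_gap: 0.993
grasp_force: 0.0
```

Run:
```python
from h import *
a=cams.camera("side"); 
A=np.zeros((600,800,3),np.uint8); A[:600,:560]=crop(a,290,175,70,75,8); t=cams.camera("top"); A[:240,565:795]=crop(t,195,225,46,48,5)
cv2.imwrite("pics/k1.png",A); s=r.sense();print(s["tcp_pos"],s["eef_rot"])
```

```text
[451.29196048  -7.03424127 240.35564937] [ 0.01734449  0.99984247 -0.00257171 -0.00275476]
```

View pics/k1.png

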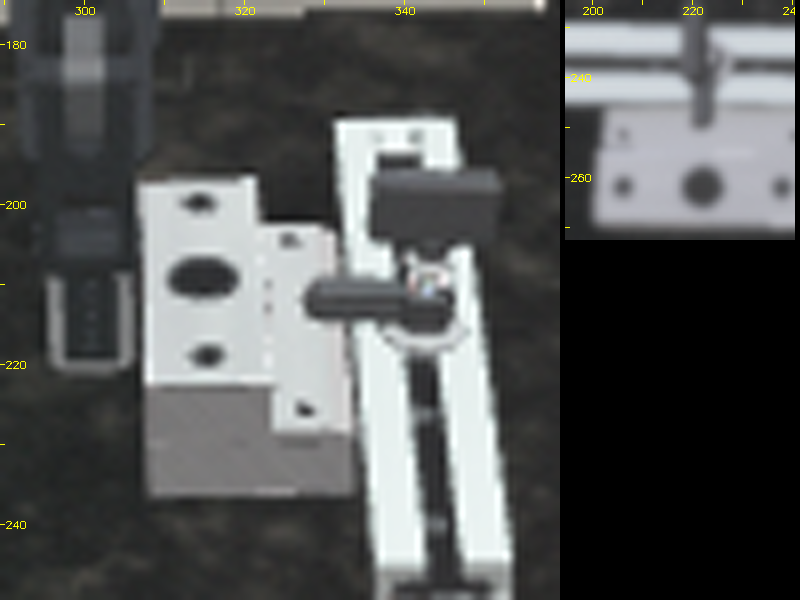

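Clamp locked: the toe lies across the ledge (side 328–345, row 211), the collar sits on the rail beside the block's middle, and the block hasn't moved. Now the gauge.

jog_arm(plan=[{"claw":8.5,"xyz":[-0.33,-3.35,0],"angular":[0,0,0]},{"claw":8.5,"xyz":[-0.33,-3.35,0],"angular":[0,0,0]},{"claw":8.5,"xyz":[-0.33,-3.35,0],"angular":[0,0,0]},{"claw":8.5,"xyz":[-0.33,-3.35,0],"angular":[0,0,0]},{"claw":8.5,"xyz":[-0.33,-3.35,0],"angular":[0,0,0]},{"claw":8.5,"xyz":[-0.33,-3.35,0],"angular":[0,0,0]},{"claw":8.5,"xyz":[-0.33,-3.35,0],"angular":[0,0,0]},{"claw":8.5,"xyz":[-0.33,-3.35,0],"angular":[0,0,0]},{"claw":8.5,"xyz":[-0.33,-3.35,0],"angular":[0,0,0]},{"claw":8.5,"xyz":[-0.33,-3.35,0],"angular":[0,0,0]},{"claw":8.5,"xyz":[-0.33,-3.35,0],"angular":[0,0,0]},{"claw":8.5,"xyz":[-0.33,-3.35,0],"angular":[0,0,0]}])

```text
clock: 15.85
tcp_pos: [484.5, -404.7, 240.7]
eef_rot: [0.013, 1.0, 0.0, -0.0]
ft_force: [0.5, 0.2, -0.5]
finger_gap: 1.0
grasp_force: 0.0
```

jog_arm(plan=[{"claw":8.5,"xyz":[0,0,1],"angular":[0,0,0.111]},{"claw":8.5,"xyz":[0,0,1],"angular":[0,0,0.111]},{"claw":8.5,"xyz":[0,0,1],"angular":[0,0,0.111]},{"claw":8.5,"xyz":[0,0,1],"angular":[0,0,0.111]},{"claw":8.5,"xyz":[0,0,1],"angular":[0,0,0.111]},{"claw":8.5,"xyz":[0,0,1],"angular":[0,0,0.111]},{"claw":8.5,"xyz":[0,0,1],"angular":[0,0,0.111]},{"claw":8.5,"xyz":[0,0,1],"angular":[0,0,0.111]},{"claw":8.5,"xyz":[0,0,1],"angular":[0,0,0.111]},{"claw":8.5,"xyz":[0,0,1],"angular":[0,0,0.111]},{"claw":8.5,"xyz":[0,0,1],"angular":[0,0,0.111]},{"claw":8.5,"xyz":[0,0,1],"angular":[0,0,0.111]}])

```text
clock: 16.85
tcp_pos: [484.9, -402.8, 120.2]
eef_rot: [0.63, 0.777, 0.0, -0.0]
ft_force: [0.8, -0.1, -0.3]
finger_gap: 0.992
grasp_force: 0.0
```

jog_arm(plan=[{"claw":8.5,"xyz":[0,0,1.5],"angular":[0,0,0]},{"claw":8.5,"xyz":[0,0,1.5],"angular":[0,0,0]},{"claw":8.5,"xyz":[0,0,0],"angular":[0,0,0]}])

```text
clock: 17.1
tcp_pos: [483.4, -401.4, 87.9]
eef_rot: [0.627, 0.779, 0.0, -0.003]
ft_force: [0.2, 1.5, -0.4]
finger_gap: 0.994
grasp_force: 0.0
```

Run:
```python
from h import *
a=cams.camera("side"); 
cv2.imwrite("pics/n1.png",crop(a,280,375,90,75,8)); s=r.sense();print(s["tcp_pos"],s["eef_rot"],2*np.arctan2(s["eef_rot"][1],s["eef_rot"][0]))
```

```text
[ 483.9198012  -402.06638175   89.3294239 ] [ 6.27548741e-01  7.78575134e-01  1.31998564e-04 -1.82212986e-03] 1.7847883250767937
```

View pics/n1.png

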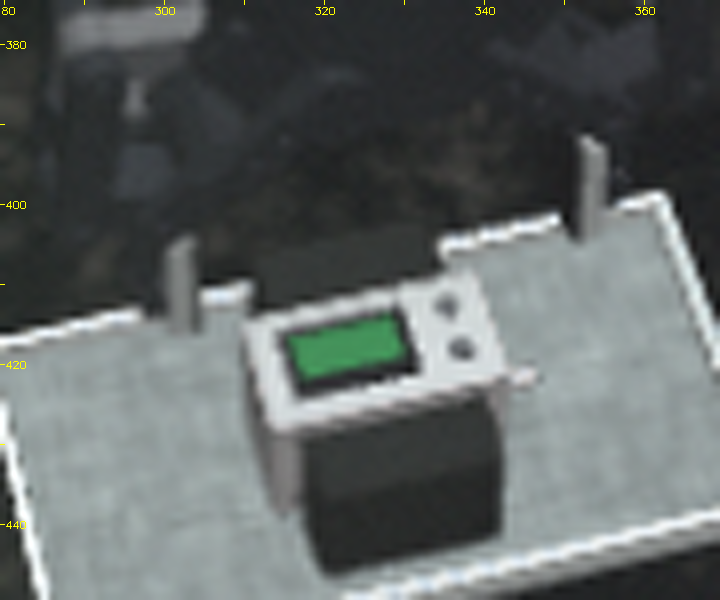

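Gauge top centre is at side (326,418). The fingertips at (302,415) and (352,404) straddle its ends evenly. Lowering and gripping the ends.

jog_arm(plan=[{"claw":8.5,"xyz":[0,0,2],"angular":[0,0,0]},{"claw":8.5,"xyz":[0,0,1.6],"angular":[0,0,0]},{"claw":8.5,"xyz":[0,0,1],"angular":[0,0,0]},{"claw":8.5,"xyz":[0,0,0],"angular":[0,0,0]},{"claw":6.5,"xyz":[0,0,0],"angular":[0,0,0]},{"claw":5.9,"xyz":[0,0,0],"angular":[0,0,0]},{"claw":5,"xyz":[0,0,0],"angular":[0,0,0]},{"claw":5,"xyz":[0,0,0],"angular":[0,0,0]},{"claw":5,"xyz":[0,0,0],"angular":[0,0,0]},{"claw":5,"xyz":[0,0,0],"angular":[0,0,0]}])

```text
clock: 17.98
tcp_pos: [485.1, -404.2, 46.4]
eef_rot: [0.628, 0.778, -0.0, 0.001]
ft_force: [-0.4, 0.4, 6.1]
finger_gap: 0.639
grasp_force: 65.5
```

Run:
```python
from cell import r
s=r.sense();print(s["tcp_pos"],s["ft_force"],s["wrist_torque"],s["eef_rot"],s["finger_gap"]*85.4)
```

```text
[ 485.08117686 -404.20864562   46.4373253 ] [-0.35648329  0.38551733  6.0773662 ] [0.00042981 0.26991695 0.07184333] [ 6.27916419e-01  7.78279766e-01 -6.98169009e-05  1.25383362e-03] 54.536896535667886
```

jog_arm(plan=[{"claw":5,"xyz":[0,0,-1.5],"angular":[0,0,0]},{"claw":5,"xyz":[0,0,-3.2],"angular":[0,0,0]},{"claw":5,"xyz":[0,0,-3.6],"angular":[0,0,0]},{"claw":5,"xyz":[0,0,-3.6],"angular":[0,0,0]},{"claw":5,"xyz":[0,0,-3.6],"angular":[0,0,0]},{"claw":5,"xyz":[0,0,0],"angular":[0,0,0]},{"claw":5,"xyz":[0,0,0],"angular":[0,0,0]}])

```text
clock: 18.57
tcp_pos: [485.4, -404.1, 203.0]
eef_rot: [0.628, 0.778, 0.0, 0.003]
ft_force: [0.2, 0.4, -3.5]
finger_gap: 0.634
grasp_force: 67.4
```

jog_arm(plan=[{"claw":5,"xyz":[3.09,0.4,0],"angular":[0,0,0]},{"claw":5,"xyz":[3.09,0.4,0],"angular":[0,0,0]},{"claw":5,"xyz":[3.09,0.4,0],"angular":[0,0,0]},{"claw":5,"xyz":[3.09,0.4,0],"angular":[0,0,0]},{"claw":5,"xyz":[3.09,0.4,0],"angular":[0,0,0]},{"claw":5,"xyz":[3.09,0.4,0],"angular":[0,0,0]},{"claw":5,"xyz":[3.09,0.4,0],"angular":[0,0,0]},{"claw":5,"xyz":[3.09,0.4,0],"angular":[0,0,0]},{"claw":5,"xyz":[3.09,0.4,0],"angular":[0,0,0]},{"claw":5,"xyz":[3.09,0.4,0],"angular":[0,0,0]},{"claw":5,"xyz":[3.09,0.4,0],"angular":[0,0,0]},{"claw":5,"xyz":[3.09,0.4,0],"angular":[0,0,0]}])

```text
clock: 19.57
tcp_pos: [451.0, -29.3, 199.0]
eef_rot: [0.628, 0.778, -0.001, -0.001]
ft_force: [1.6, 0.5, -2.2]
finger_gap: 0.641
grasp_force: 67.3
```

jog_arm(plan=[{"claw":5,"xyz":[3.09,0.4,0],"angular":[0,0,0]},{"claw":5,"xyz":[3.18,0.29,0],"angular":[0,0,0]},{"claw":5,"xyz":[3.18,0.29,0],"angular":[0,0,0]},{"claw":5,"xyz":[3.18,0.29,0],"angular":[0,0,0]},{"claw":5,"xyz":[3.18,0.29,0],"angular":[0,0,0]},{"claw":5,"xyz":[3.18,0.29,0],"angular":[0,0,0]},{"claw":5,"xyz":[3.18,0.29,0],"angular":[0,0,0]},{"claw":5,"xyz":[3.18,0.29,0],"angular":[0,0,0]},{"claw":5,"xyz":[3.18,0.29,0],"angular":[0,0,0]},{"claw":5,"xyz":[3.18,0.29,0],"angular":[0,0,0]},{"claw":5,"xyz":[0,0,0],"angular":[0,0,0]},{"claw":5,"xyz":[0,0,0],"angular":[0,0,0]}])

```text
clock: 20.57
tcp_pos: [413.2, 287.4, 198.7]
eef_rot: [0.626, 0.78, -0.001, -0.001]
ft_force: [-0.9, -1.7, -2.9]
finger_gap: 0.635
grasp_force: 67.3
```

jog_arm(plan=[{"claw":5,"xyz":[0,0,2.5],"angular":[0,0,0.078]},{"claw":5,"xyz":[0,0,3.3],"angular":[0,0,0.078]},{"claw":5,"xyz":[0,0,3.3],"angular":[0,0,0.078]},{"claw":5,"xyz":[0,0,2.5],"angular":[0,0,0]},{"claw":5,"xyz":[0,0,1.5],"angular":[0,0,0]},{"claw":5,"xyz":[0,0,0],"angular":[0,0,0]},{"claw":5,"xyz":[0,0,0],"angular":[0,0,0]}])

```text
clock: 21.15
tcp_pos: [414.6, 283.5, 68.2]
eef_rot: [0.715, 0.699, -0.002, 0.0]
ft_force: [0.9, -0.6, -1.9]
finger_gap: 0.642
grasp_force: 67.1
```

Run:
```python
from h import *
s=r.sense();q=s["eef_rot"];print(s["tcp_pos"],s["ft_force"],q,2*np.arctan2(q[1],q[0]))
```

```text
[414.56975579 283.50591457  68.21250349] [ 0.90781188 -0.63932375 -1.93524516] [ 7.15021692e-01  6.99100013e-01 -1.77524882e-03  1.85330368e-05] 1.5482791599038277
```

jog_arm(plan=[{"claw":5,"xyz":[0,0,1.2],"angular":[0,0,0]},{"claw":5,"xyz":[0,0,0.8],"angular":[0,0,0]},{"claw":5,"xyz":[0,0,0.3],"angular":[0,0,0]},{"claw":5,"xyz":[0,0,0],"angular":[0,0,0]},{"claw":5,"xyz":[0,0,0],"angular":[0,0,0]}])

```text
clock: 21.57
tcp_pos: [415.3, 285.4, 46.4]
eef_rot: [0.714, 0.7, 0.0, 0.0]
ft_force: [-0.2, 0.2, -1.9]
finger_gap: 0.64
grasp_force: 67.3
```

Run:
```python
from h import *
s=r.sense();q=s["eef_rot"];print(s["tcp_pos"],s["ft_force"],s["wrist_torque"],q,2*np.arctan2(q[1],q[0]))
```

```text
[415.27783217 285.39229609  46.41899151] [-0.23570143  0.2229233  -1.94422535] [ 0.01880361 -0.01913959  0.04070877] [7.14436399e-01 6.99700349e-01 2.24073425e-04 4.83490426e-05] 1.5499560275631432
```

jog_arm(plan=[{"claw":5,"xyz":[0,0,0.15],"angular":[0,0,0]},{"claw":5,"xyz":[0,0,0.1],"angular":[0,0,0]},{"claw":5,"xyz":[0,0,0.05],"angular":[0,0,0]},{"claw":5,"xyz":[0,0,0],"angular":[0,0,0]},{"claw":5,"xyz":[0,0,0],"angular":[0,0,0]}])

```text
clock: 21.98
tcp_pos: [415.3, 285.7, 43.4]
eef_rot: [0.714, 0.7, 0.0, -0.0]
ft_force: [-0.0, 0.3, 5.0]
finger_gap: 0.64
grasp_force: 68.0
```

jog_arm(plan=[{"claw":6.2,"xyz":[0,0,0],"angular":[0,0,0]},{"claw":7.5,"xyz":[0,0,0],"angular":[0,0,0]},{"claw":8,"xyz":[0,0,0],"angular":[0,0,0]},{"claw":8,"xyz":[0,0,0],"angular":[0,0,0]},{"claw":8,"xyz":[0,0,-1.5],"angular":[0,0,0]},{"claw":8,"xyz":[0,0,-2.5],"angular":[0,0,0]},{"claw":8,"xyz":[0,0,0],"angular":[0,0,0.12]},{"claw":7,"xyz":[0,0,0],"angular":[0,0,0.12]},{"claw":6,"xyz":[0,0,0],"angular":[0,0,0.12]},{"claw":5,"xyz":[0,0,0],"angular":[0,0,0.12]},{"claw":5,"xyz":[0,0,0],"angular":[0,0,0.12]},{"claw":5,"xyz":[0,0,0],"angular":[0,0,0.12]}])

```text
clock: 22.98
tcp_pos: [415.0, 285.5, 82.8]
eef_rot: [0.916, 0.401, -0.0, -0.0]
ft_force: [-0.0, 0.8, -1.0]
finger_gap: 0.585
grasp_force: 0.0
```

jog_arm(plan=[{"claw":5,"xyz":[0,0,0],"angular":[0,0,0.12]},{"claw":5,"xyz":[0,0,0],"angular":[0,0,0.12]},{"claw":5,"xyz":[0,0,0],"angular":[0,0,0.12]},{"claw":5,"xyz":[0,0,0],"angular":[0,0,0.12]},{"claw":5,"xyz":[0,0,0],"angular":[0,0,0.12]},{"claw":5,"xyz":[0,0,0],"angular":[0,0,0.12]},{"claw":5,"xyz":[0,0,0],"angular":[0,0,0.13]},{"claw":5,"xyz":[0,0,0],"angular":[0,0,0]},{"claw":5,"xyz":[0,0,0],"angular":[0,0,0]}])

```text
out of range: row 7 has 0.13, outside -0.125 to 0.125
```

Run:
```python
from h import *
a=cams.camera("side"); 
cv2.imwrite("pics/p1.png",crop(a,260,165,90,75,8)); 
s=r.sense();q=s["eef_rot"];print(s["tcp_pos"],q,2*np.arctan2(q[1],q[0]),s["joint_pos"])
```

```text
[414.90628745 285.62376553  82.77156905] [ 9.17200990e-01  3.98424821e-01 -7.19458479e-05 -2.03459291e-05] 0.8195976578132628 [-0.84106202  0.85621073  0.24573048  2.06770286 -0.68091243  0.29634254
 -0.77012261]
```

View pics/p1.png

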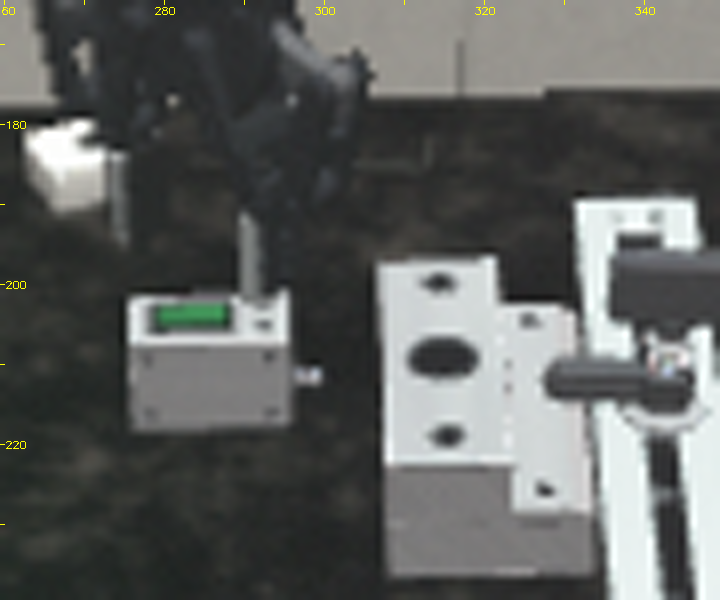

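jog_arm(plan=[{"claw":5,"xyz":[0,0,0],"angular":[0,0,0.12]},{"claw":5,"xyz":[0,0,0],"angular":[0,0,0.12]},{"claw":5,"xyz":[0,0,0],"angular":[0,0,0.12]},{"claw":5,"xyz":[0,0,0],"angular":[0,0,0.12]},{"claw":5,"xyz":[0,0,0],"angular":[0,0,0.12]},{"claw":5,"xyz":[0,0,0],"angular":[0,0,0.12]},{"claw":5,"xyz":[0,0,0],"angular":[0,0,0.12]},{"claw":5,"xyz":[0,0,2],"angular":[0,0,0]},{"claw":5,"xyz":[0,0,2],"angular":[0,0,0]},{"claw":5,"xyz":[0,0,1],"angular":[0,0,0]},{"claw":5,"xyz":[0,0,0],"angular":[0,0,0]},{"claw":5,"xyz":[0,0,0],"angular":[0,0,0]}])

```text
clock: 24.03
tcp_pos: [414.9, 285.2, 32.7]
eef_rot: [1.0, -0.004, -0.001, 0.0]
ft_force: [0.2, -0.8, 0.5]
finger_gap: 0.583
grasp_force: 0.0
```

Run:
```python
from h import *
s=r.sense();q=s["eef_rot"];print(s["tcp_pos"],q,2*np.arctan2(q[1],q[0]),s["joint_pos"],s["ft_force"])
c=lambda x,y:(x/8+259.5,y/8+164.5)
print("tip",ray("side",[c(322,375)],11),"gauge front top",ray("side",[c(289,292),c(290,345),c(129,298),c(129,347)],38).round(1).tolist())
print("block front top",ray("side",[c(377,263),c(386,464)],48).round(1).tolist(),"bottom",ray("side",[c(389,578)],0).round(1))
```

```text
[414.88825646 285.20367647  32.65461512] [ 9.99990221e-01 -4.38692418e-03 -5.53590376e-04  8.27046395e-05] -0.008773877869268495 [-0.8265256   0.95425683  0.22347226  2.0723883  -0.96598553  0.22233389
 -1.3209812 ] [ 0.15841795 -0.79674584  0.48552486]
tip [[452.88009156 287.7729485   11.        ]] gauge front top [[442.3, 300.6, 38.0], [442.0, 268.3, 38.0], [386.4, 300.1, 38.0], [386.7, 270.3, 38.0]]
block front top [[473.3, 302.1, 48.0], [472.1, 184.4, 48.0]] bottom [[472.4 185.    0. ]]
```

jog_arm(plan=[{"claw":3.5,"xyz":[0,0,0],"angular":[0,0,0]},{"claw":3.2,"xyz":[0,0,0],"angular":[0,0,0]},{"claw":2.4,"xyz":[0,0,0],"angular":[0,0,0]},{"claw":2.4,"xyz":[0,0,0],"angular":[0,0,0]},{"claw":2.4,"xyz":[0,0,0],"angular":[0,0,0]},{"claw":2.4,"xyz":[0,0,0],"angular":[0,0,0]}])

```text
clock: 24.53
tcp_pos: [415.5, 286.3, 33.9]
eef_rot: [1.0, -0.004, 0.001, -0.001]
ft_force: [-0.6, 1.5, 6.9]
finger_gap: 0.34
grasp_force: 60.2
```

jog_arm(plan=[{"claw":2.4,"xyz":[0,0,-0.2],"angular":[0,0,0]},{"claw":2.4,"xyz":[0,0,0],"angular":[0,0,0]},{"claw":2.4,"xyz":[0,0,0],"angular":[0,0,0]}])

```text
clock: 24.78
tcp_pos: [415.0, 285.3, 34.9]
eef_rot: [1.0, -0.005, 0.0, 0.0]
ft_force: [-0.6, -0.8, -2.9]
finger_gap: 0.346
grasp_force: 59.3
```

Run:
```python
from h import *
s=r.sense();q=s["eef_rot"];print(s["tcp_pos"],q,2*np.arctan2(q[1],q[0]),s["joint_pos"],s["ft_force"])
```

```text
[414.99567462 285.3036238   34.94501696] [ 9.99988271e-01 -4.83890204e-03  4.09033779e-05  2.02121012e-04] -0.009677842051410618 [-0.8308261   0.95052769  0.2297968   2.07298808 -0.96440661  0.22707909
 -1.32394652] [-0.63278338 -0.77000435 -2.90931861]
```

jog_arm(plan=[{"claw":2.4,"xyz":[0.4,0,0],"angular":[0,0,0]},{"claw":2.4,"xyz":[0.5,0,0],"angular":[0,0,0]},{"claw":2.4,"xyz":[0.5,0,0],"angular":[0,0,0]},{"claw":2.4,"xyz":[0.3,0,0],"angular":[0,0,0]},{"claw":2.4,"xyz":[0.1,0,0],"angular":[0,0,0]},{"claw":2.4,"xyz":[0,0,0],"angular":[0,0,0]}])

```text
clock: 25.28
tcp_pos: [433.6, 285.2, 34.8]
eef_rot: [1.0, -0.005, 0.0, 0.0]
ft_force: [-1.0, 0.1, -2.7]
finger_gap: 0.345
grasp_force: 59.3
```

```bash
cat > q.py <<'E'
from h import *
import sys
F=[];P=[]
for i in range(int(sys.argv[1])):
    cams.camera("side"); s=r.sense(); F.append(s["ft_force"]); P.append(s["tcp_pos"])
q=s["eef_rot"]; print("F",np.mean(F,0).round(2),np.std(F,0).round(2),"P",np.mean(P,0).round(2),"psi",2*np.arctan2(q[1],q[0]),s["joint_pos"].round(2),s["clock"])
E
python3 q.py 5
```

```text
F [-0.14 -0.05 -2.32] [0.41 0.88 0.22] P [432.84 285.25  34.84] psi -0.009781689902601169 [-0.83  0.96  0.27  2.03 -0.94  0.28 -1.33] 25.5333
```

jog_arm(plan=[{"claw":2.4,"xyz":[0.1,0,0],"angular":[0,0,0]},{"claw":2.4,"xyz":[0.1,0,0],"angular":[0,0,0]},{"claw":2.4,"xyz":[0.1,0,0],"angular":[0,0,0]},{"claw":2.4,"xyz":[0,0,0],"angular":[0,0,0]}])

```text
clock: 25.87
tcp_pos: [436.1, 285.3, 34.9]
eef_rot: [1.0, -0.005, -0.0, -0.0]
ft_force: [-0.6, 0.6, -1.6]
finger_gap: 0.346
grasp_force: 59.3
```

```bash
python3 q.py 5
```

```text
F [-0.67  0.01 -2.24] [0.21 0.21 0.2 ] P [435.91 285.29  34.87] psi -0.009732454894979413 [-0.83  0.96  0.28  2.02 -0.93  0.29 -1.34] 26.1167
```

jog_arm(plan=[{"claw":2.4,"xyz":[0.1,0,0],"angular":[0,0,0]},{"claw":2.4,"xyz":[0.1,0,0],"angular":[0,0,0]},{"claw":2.4,"xyz":[0,0,0],"angular":[0,0,0]}])

```text
clock: 26.37
tcp_pos: [438.1, 285.3, 34.9]
eef_rot: [1.0, -0.005, -0.0, -0.0]
ft_force: [-1.4, -0.2, -2.4]
finger_gap: 0.338
grasp_force: 59.3
```

```bash
python3 q.py 6
```

```text
F [-0.94  0.3  -2.24] [0.51 0.25 0.25] P [437.96 285.26  34.87] psi -0.00982239252121358 [-0.83  0.97  0.28  2.02 -0.93  0.29 -1.34] 26.6667
```

jog_arm(plan=[{"claw":2.4,"xyz":[0.08,0,0],"angular":[0,0,0]},{"claw":2.4,"xyz":[0,0,0],"angular":[0,0,0]},{"claw":2.4,"xyz":[0,0,0],"angular":[0,0,0]}])

```text
clock: 26.92
tcp_pos: [438.8, 285.3, 34.9]
eef_rot: [1.0, -0.005, -0.0, -0.0]
ft_force: [-1.4, -0.2, -1.9]
finger_gap: 0.342
grasp_force: 59.3
```

Run:
```python
from h import *
F=[]
for i in range(6):
    a=cams.camera("side"); s=r.sense(); F.append(s["ft_force"])
print(np.mean(F,0).round(2),s["tcp_pos"],s["clock"])
cv2.imwrite("pics/t1.png",crop(a,280,190,60,50,10))
```

```text
[-1.26  0.25 -2.15] [438.83141051 285.24699989  34.88877408] 27.2167
```

View pics/t1.png

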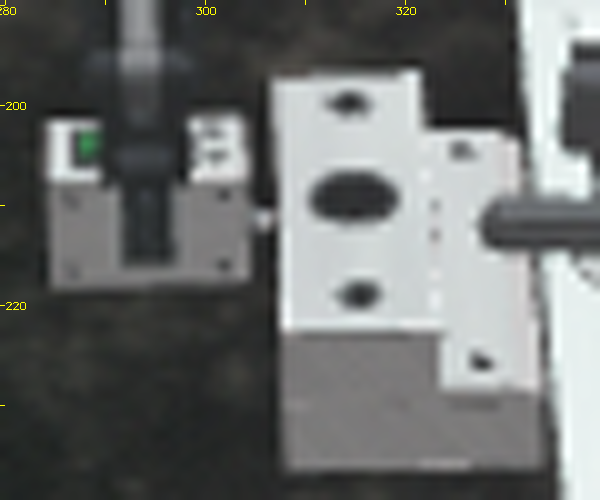

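The gauge is touching: its plunger ball meets the front face at side (306,211) with about 6–7 mm of plunger still showing, which matches roughly 3 mm pushed in at 1.26 N. Next the right end.

jog_arm(plan=[{"claw":2.4,"xyz":[-0.4,0,0],"angular":[0,0,0]},{"claw":2.4,"xyz":[-0.6,0,0],"angular":[0,0,0]},{"claw":2.4,"xyz":[-0.5,0,0],"angular":[0,0,0]},{"claw":2.4,"xyz":[0,1,0],"angular":[0,0,0]},{"claw":2.4,"xyz":[-0.06,2,0],"angular":[0,0,0]},{"claw":2.4,"xyz":[0,2,0],"angular":[0,0,0]},{"claw":2.4,"xyz":[0,2,0],"angular":[0,0,0]},{"claw":2.4,"xyz":[0,1,0],"angular":[0,0,0]},{"claw":2.4,"xyz":[0,0,0],"angular":[0,0,0]},{"claw":2.4,"xyz":[0,0,0],"angular":[0,0,0]}])

```text
clock: 28.05
tcp_pos: [422.5, 205.2, 35.1]
eef_rot: [1.0, -0.006, -0.0, -0.0]
ft_force: [-0.0, 0.3, -2.0]
finger_gap: 0.34
grasp_force: 59.6
```

```bash
python3 q.py 6
```

```text
F [-0.05  0.   -2.48] [0.57 0.23 0.43] P [422.49 206.7   34.91] psi -0.008133535437982217 [-0.6   0.93  0.08  2.17 -0.94  0.08 -1.2 ] 28.35
```

jog_arm(plan=[{"claw":2.4,"xyz":[0.4,0,0],"angular":[0,0,0]},{"claw":2.4,"xyz":[0.5,0,0],"angular":[0,0,0]},{"claw":2.4,"xyz":[0.2,0,0],"angular":[0,0,0]},{"claw":2.4,"xyz":[0.1,0,0],"angular":[0,0,0]},{"claw":2.4,"xyz":[0.1,0,0],"angular":[0,0,0]},{"claw":2.4,"xyz":[0.1,0,0],"angular":[0,0,0]},{"claw":2.4,"xyz":[0,0,0],"angular":[0,0,0]},{"claw":2.4,"xyz":[0,0,0],"angular":[0,0,0]}])

```text
clock: 29.02
tcp_pos: [436.2, 205.4, 34.9]
eef_rot: [1.0, -0.005, -0.0, -0.0]
ft_force: [-0.5, 0.7, -3.1]
finger_gap: 0.343
grasp_force: 59.6
```

```bash
python3 q.py 6
```

```text
F [-1.04  0.27 -2.02] [0.55 0.5  0.23] P [436.26 205.34  34.88] psi -0.00977171732574631 [-0.61  0.93  0.13  2.13 -0.92  0.13 -1.2 ] 29.3167
```

jog_arm(plan=[{"claw":2.4,"xyz":[0.1,0,0],"angular":[0,0,0]},{"claw":2.4,"xyz":[0,0,0],"angular":[0,0,0]},{"claw":2.4,"xyz":[0,0,0],"angular":[0,0,0]}])

```text
clock: 29.57
tcp_pos: [437.5, 205.3, 34.9]
eef_rot: [1.0, -0.005, -0.0, -0.0]
ft_force: [-1.2, 0.8, -2.1]
finger_gap: 0.342
grasp_force: 59.6
```

```bash
python3 q.py 8
```

```text
F [-1.2   0.77 -2.61] [0.61 0.37 0.31] P [437.41 205.27  34.88] psi -0.009812489400577806 [-0.62  0.93  0.13  2.13 -0.92  0.14 -1.2 ] 29.9667
```

jog_arm(plan=[{"claw":2.4,"xyz":[-1,0,0],"angular":[0,0,0]},{"claw":2.4,"xyz":[-2,0,0],"angular":[0,0,0]},{"claw":2.4,"xyz":[0,0,-2],"angular":[0,0,0]},{"claw":2.4,"xyz":[0,0,-4],"angular":[0,0,0]},{"claw":2.4,"xyz":[0,0,0],"angular":[0,0,0]},{"claw":2.4,"xyz":[1.87,1.79,0],"angular":[0,0,0]},{"claw":2.4,"xyz":[1.87,1.79,0],"angular":[0,0,0]},{"claw":2.4,"xyz":[1.87,1.79,0],"angular":[0,0,0]},{"claw":2.4,"xyz":[1.87,1.79,0],"angular":[0,0,0]},{"claw":2.4,"xyz":[1.87,1.79,0],"angular":[0,0,0]},{"claw":2.4,"xyz":[0,0,0],"angular":[0,0,0]}])

```text
clock: 30.88
tcp_pos: [507.2, 109.8, 96.3]
eef_rot: [1.0, -0.008, 0.004, 0.003]
ft_force: [1.2, -0.3, -2.2]
finger_gap: 0.344
grasp_force: 60.6
```

jog_arm(plan=[{"claw":2.4,"xyz":[0,0,0],"angular":[0,0,-0.12]},{"claw":2.4,"xyz":[0,0,0],"angular":[0,0,-0.12]},{"claw":2.4,"xyz":[0,0,0],"angular":[0,0,-0.12]},{"claw":2.4,"xyz":[0,0,0],"angular":[0,0,-0.12]},{"claw":2.4,"xyz":[0,0,0],"angular":[0,0,-0.12]},{"claw":2.4,"xyz":[0,0,0],"angular":[0,0,-0.12]},{"claw":2.4,"xyz":[0,0,0],"angular":[0,0,-0.12]},{"claw":2.4,"xyz":[0,0,0],"angular":[0,0,-0.12]},{"claw":2.4,"xyz":[0,0,0],"angular":[0,0,-0.12]},{"claw":2.4,"xyz":[0,0,0],"angular":[0,0,-0.12]},{"claw":2.4,"xyz":[0,0,0],"angular":[0,0,-0.12]},{"claw":2.4,"xyz":[0,0,0],"angular":[0,0,-0.12]}])

```text
clock: 31.88
tcp_pos: [501.7, 115.7, 95.5]
eef_rot: [0.753, 0.658, -0.0, -0.0]
ft_force: [-0.2, -0.4, -2.2]
finger_gap: 0.341
grasp_force: 60.6
```

jog_arm(plan=[{"claw":2.4,"xyz":[0,0,0],"angular":[0,0,-0.12]},{"claw":2.4,"xyz":[0,0,0],"angular":[0,0,0]},{"claw":2.4,"xyz":[0,0,0],"angular":[0,0,0]}])

```text
clock: 32.13
tcp_pos: [501.6, 115.6, 95.5]
eef_rot: [0.716, 0.698, -0.001, -0.0]
ft_force: [-0.2, -0.6, -2.8]
finger_gap: 0.34
grasp_force: 60.6
```

```bash
python3 q.py 6
```

```text
F [ 0.02 -0.06 -2.47] [0.36 0.2  0.51] P [501.37 115.71  95.62] psi 1.54925470248363 [-0.36  0.82  0.06  2.03 -0.16  0.3  -0.18] 32.4333
```

jog_arm(plan=[{"claw":2.4,"xyz":[0,0,2],"angular":[0,0,0]},{"claw":2.4,"xyz":[0,0,2.5],"angular":[0,0,0]},{"claw":2.4,"xyz":[0,0,1.2],"angular":[0,0,0]},{"claw":2.4,"xyz":[0,0,0.37],"angular":[0,0,0]},{"claw":2.4,"xyz":[0,0,0],"angular":[0,0,0]},{"claw":2.4,"xyz":[0.8,0,0],"angular":[0,0,0]},{"claw":2.4,"xyz":[0.8,0,0],"angular":[0,0,0]},{"claw":2.4,"xyz":[0.6,0,0],"angular":[0,0,0]},{"claw":2.4,"xyz":[0.3,0,0],"angular":[0,0,0]},{"claw":2.4,"xyz":[0.2,0,0],"angular":[0,0,0]},{"claw":2.4,"xyz":[0,0,0],"angular":[0,0,0]},{"claw":2.4,"xyz":[0,0,0],"angular":[0,0,0]}])

```text
clock: 33.43
tcp_pos: [501.7, 142.6, 35.0]
eef_rot: [0.714, 0.7, -0.001, -0.0]
ft_force: [0.5, 0.1, -2.9]
finger_gap: 0.342
grasp_force: 60.6
```

```bash
python3 q.py 8
```

```text
F [ 0.26  0.11 -2.56] [0.46 0.35 0.41] P [501.74 142.26  34.98] psi 1.5497702253632222 [-0.39  0.94  0.04  2.01 -0.18  0.2  -0.21] 33.8333
```

jog_arm(plan=[{"claw":2.4,"xyz":[0.1,0,0],"angular":[0,0,0]},{"claw":2.4,"xyz":[0.1,0,0],"angular":[0,0,0]},{"claw":2.4,"xyz":[0.1,0,0],"angular":[0,0,0]},{"claw":2.4,"xyz":[0.1,0,0],"angular":[0,0,0]},{"claw":2.4,"xyz":[0,0,0],"angular":[0,0,0]}])

```text
clock: 34.25
tcp_pos: [501.8, 146.8, 35.0]
eef_rot: [0.714, 0.7, -0.001, -0.0]
ft_force: [-0.0, -1.5, -2.4]
finger_gap: 0.339
grasp_force: 60.6
```

```bash
python3 q.py 8
```

```text
F [ 0.21 -0.72 -2.39] [0.64 0.42 0.46] P [501.82 146.51  34.97] psi 1.5500134096152127 [-0.4   0.94  0.05  2.01 -0.19  0.2  -0.21] 34.65
```

jog_arm(plan=[{"claw":2.4,"xyz":[0.1,0,0],"angular":[0,0,0]},{"claw":2.4,"xyz":[0.05,0,0],"angular":[0,0,0]},{"claw":2.4,"xyz":[0,0,0],"angular":[0,0,0]}])

```text
clock: 34.9
tcp_pos: [501.8, 148.3, 35.0]
eef_rot: [0.714, 0.7, -0.001, -0.0]
ft_force: [0.7, -1.6, -2.5]
finger_gap: 0.341
grasp_force: 60.6
```

```bash
python3 q.py 10
```

```text
F [ 0.12 -1.33 -2.46] [0.39 0.38 0.4 ] P [501.84 148.1   34.96] psi 1.5501137243300724 [-0.4   0.94  0.05  2.01 -0.19  0.2  -0.21] 35.4
```

jog_arm(plan=[{"claw":2.4,"xyz":[-1,0,0],"angular":[0,0,0]},{"claw":2.4,"xyz":[-2,0,0],"angular":[0,0,0]},{"claw":2.4,"xyz":[-0.5,-1.5,0],"angular":[0,0,0]},{"claw":2.4,"xyz":[0,-2,0],"angular":[0,0,0]},{"claw":2.4,"xyz":[0,-1.5,0],"angular":[0,0,0]},{"claw":2.4,"xyz":[0,0,0],"angular":[0,0,0]},{"claw":2.4,"xyz":[0,0,0],"angular":[0,0,0]},{"claw":2.4,"xyz":[0,0,0.06],"angular":[0,0,0]},{"claw":2.4,"xyz":[0,0,0.05],"angular":[0,0,0]},{"claw":2.4,"xyz":[0,0,0],"angular":[0,0,0]},{"claw":2.4,"xyz":[0,0,0],"angular":[0,0,0]}])

```text
clock: 36.32
tcp_pos: [452.0, 114.2, 34.0]
eef_rot: [0.714, 0.7, -0.001, -0.0]
ft_force: [-0.2, 0.4, -3.3]
finger_gap: 0.345
grasp_force: 60.6
```

jog_arm(plan=[{"claw":2.4,"xyz":[0,0,0.05],"angular":[0,0,0]},{"claw":2.4,"xyz":[0,0,0.05],"angular":[0,0,0]},{"claw":2.4,"xyz":[0,0,0],"angular":[0,0,0]},{"claw":2.4,"xyz":[0,0,0],"angular":[0,0,0]}])

```text
clock: 36.65
tcp_pos: [451.8, 114.2, 33.9]
eef_rot: [0.714, 0.7, -0.0, 0.0]
ft_force: [-1.1, -1.4, 8.2]
finger_gap: 0.337
grasp_force: 62.1
```

Standing on the bench. Release, lift away and check.

jog_arm(plan=[{"claw":3.6,"xyz":[0,0,0],"angular":[0,0,0]},{"claw":5,"xyz":[0,0,0],"angular":[0,0,0]},{"claw":5,"xyz":[0,0,0],"angular":[0,0,0]},{"claw":5,"xyz":[0,0,0],"angular":[0,0,0]},{"claw":5,"xyz":[0,0,-1.5],"angular":[0,0,0]},{"claw":5,"xyz":[0,0,-3],"angular":[0,0,0]},{"claw":5,"xyz":[0,0,-4],"angular":[0,0,0]},{"claw":5,"xyz":[0,0,-4],"angular":[0,0,0]},{"claw":5,"xyz":[0,0,-3],"angular":[0,0,0]},{"claw":5,"xyz":[0,0,0],"angular":[0,0,0]},{"claw":5,"xyz":[0,0,0],"angular":[0,0,0]},{"claw":5,"xyz":[0,0,0],"angular":[0,0,0]}])

```text
clock: 37.65
tcp_pos: [450.9, 114.4, 187.6]
eef_rot: [0.714, 0.7, -0.001, -0.001]
ft_force: [-0.5, 0.0, 0.3]
finger_gap: 0.583
grasp_force: 0.0
```

Run:
```python
from h import *
a=cams.camera("side").astype(int); b=cv2.imread("pics/side0.png")[:,:,::-1].astype(int)
# block region unchanged vs. start? (best shift of the block's front/end part)
A=a[195:236,304:324].mean(2).astype(np.float32); B=b[195:236,304:324].mean(2).astype(np.float32)
print("block shift px",cv2.phaseCorrelate(B,A), "mean diff",abs(A-B).mean())
G=a[225:275,280:325].mean(2)>110; ys,xs=np.nonzero(G); print("gauge bright px",len(ys),xs.min()+280,xs.max()+280,ys.min()+225,ys.max()+225)
print(proj("side",[(437,86,0),(467,86,0),(437,142,38),(467,142,38)]).round(0).tolist())
```

```text
block shift px ((-0.15562047190689476, 0.41265478746897344), 0.7769101370705499) mean diff 4.4776416
gauge bright px 550 287 324 225 274
[[296.0, 261.0], [308.0, 261.0], [295.0, 236.0], [306.0, 236.0]]
```

```bash
python3 -c "
from cell import r
print(r.sign_off())"
```

```text
the job is handed in; nothing more can be done
None
```

The job is handed in: the block is clamped, the gauge touched off all three faces at about 1.2–1.3 N, and it stands released on the bench; the image check put any block shift at about 2 mm or less, and no verdict came back.

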